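Pack the notebook order in layers and lock the transit case

ROBOT

A 7-joint arm with a two-finger parallel gripper is mounted at the origin on the work surface. World frame = base frame: x ahead of the robot, y to its left, z up, the work surface at z = 0. Lengths are in mm, angles in degrees, forces in N, time in s.
With the tool pointing down it reaches from about 425 to 1025 mm from the base axis. Payload 3.6 kg.
Tool frame: the origin (TCP) lies midway between the tips of the shut fingers; the grasp point (between the pads) lies 19 mm behind it; z points along the fingers, y is the line along which they close (so a half turn about z gives the same grasp; the last joint's range is limited). The gripper opens to 85 mm and grips with 20 to 120 N. Pads are 22 mm wide; open, the fingers measure 114 mm over their backs; the gripper's body (76 mm by 85 mm) begins 54 mm behind the grasp point. The pads swing forward as they close: fully open they stand 13 mm farther back than shut.
Start: joints at [64.2, 33.873, 2.773, 92.16, -1.908, 54.013, -1.931], TCP at [253.228, -679.342, 231.302] pointing down, gripper open.
Joint ranges: [-153.93, 153.93], [-27.13, 128.08], [-72.61, 78.16], [10.71, 143.7], [-87.88, 267.88], [4.46, 118.87], [-176.78, 176.78]. Speed limits (degrees/s): [147.25, 147.25, 180, 180, 180, 180, 180].

INTERFACE

Orientations are given as [roll, pitch, yaw] about the fixed x, y, z axes, in that order (R = Rz(yaw) Ry(pitch) Rx(roll)).
In Python, from plant import robot, vision, nets gives the robot as it stands. The module is installed in compiled form; this text tells all that it offers.
- The arm moves only by the tool servo_tool, never from a script. Its argument "series" is a list that holds one entry, the list of rows, each a list of 5 numbers: the shift along the tool's x, y, z in m, then the turn about the tool's z in rad, then the finger opening in m, from 0 to 0.0854. In form: [[[dx, dy, dz, twist, gripper], ...]]. A call has 1 to 8 rows; each row shifts and turns the commanded pose from where the row before left it, along the tool's axes as they then stand; what a row does not reach is not made up. A row lasts 1/10 s, in which the tool goes at most 50 mm and 8.59 degrees, less where a joint would pass 70% of its speed; a pose out of reach is approached as far as the arm can. A call with a gripper value outside its range is refused whole. The fingers move at their own pace and stop on an object; the grip force is fixed at half the most. Time passes only in rows, so rows that do not move let the fingers close. It gives the time, the measured TCP pose, the force, the opening and the grip force at its end, in the units of the state.
- robot.sense(): the state, without advancing time (a new reading comes with each control period).
- vision.snapshot(name): name is "side" or "top" or "wrist"; returns (picture, depth): 400x640x3 uint8, blue, green, red; 400x640 float32, mm along the optical axis (not along the pixel's ray), 0 where there is no reading.
- vision.get_calibration(name): a dict with "intrinsics" (3x3 intrinsics, pixels), "k1" (the pictures are not rectified: a ray, as slopes to the right and down, at radius r is drawn at 1 + k1 r^2 times it, then the intrinsics apply), "R" (3x3) and "t" (3): a world point X has camera coordinates R X + t; the wrist camera has in their place "hand_eye" (4x4, takes a point from camera to tool coordinates, whose origin is the TCP and whose axes are the flange's). Camera axes: x right, y down, z forward; pixel columns grow to the right and rows downward; lengths in mm; the calibration is good to about 2 mm. A picture is of the moment at which its call begins: read the wrist's pose just before it. get_calibration takes no time and is no camera call.
- robot.close_job(): hands the job in; it is judged then, once.
Trained networks look in the newest picture that a camera, given by its name, has taken for a name from the list of things; names that differ only in an ending like _2 or _b are one class to them, and where a whole thing is asked for, a point or a joint stands for the part that bears it (a point fixed in the world has none). Each returns a list of dicts, best first, with "score" (0 to 1); they miss things now and then, are a little off and sometimes report something else, mostly with a low value. They report only what shows in the picture. A call takes as long as a camera call. They do not tell look-alikes from the thing itself.
- nets.look_for(target, camera): "position" ([x, y, z] in mm, in the coordinates of the camera as it stood for that picture, good to about 4 mm: the middle of the surface that is visible of it).
The state is a dict: "clock": time; "joints": joint angles; "dq": joint speeds; "effort": joint torques, N m; "tool_pos": TCP position; "orientation": TCP orientation; "wrist_force": force on the tool from outside, world axes, zero at the start; "torque": the same for the moment, N m; "width": finger opening in mm; "grasp_force": force on a finger pad.
Only numpy, scipy, OpenCV 4.12 (cv2) and the standard library are available. Lean on these libraries where they do the work, as an engineer would, in place of code of your own. Each camera call takes 0.05 s, during which the arm holds its last target. There are 200 camera calls.

TASK

Pack today's order into the wooden transit case: first all the blue notebooks flat on its floor, spread so that they carry the divider level, then the grey divider board flat on them, then all the wine-red card boxes flat on the divider beside its grip. Lay the hold-down bar across the case, down in the saddles of both end walls, and lock both latches over it with the red T-handled square key: press and turn it until it drops into each latch, then turn clockwise to the stop. Then put the key back upright in its wooden stand, and leave the mug, the glue pot and the knife alone.

Things in the scene. Friction and masses are not known exactly. Their poses are not given: they have to be found in the camera images.
- case: open wooden case fixed to the table, outside 116 (x) x 300 (y) mm, inside 100 x 280, floor 8 thick, rim 52 high; origin at the centre of its underside, z up. On top of each end wall (case x 0, y +-145) a saddle for the bar: seat 52 mm up, between two flared cheeks 30 mm apart, 7 mm high. A steel lock housing with a latch stands outside each end wall
- latch_a (a joint): turn of a quarter-turn latch with a flat steel tongue, 14 mm wide, reaching 46 mm from the axis. 0 = open, tongue pointing away from the case lengthways; grows CLOCKWISE from above to the stop at 1.45 = locked, tongue across the bar's end, 2.5 mm above a seated bar (it jams on one not down). Starts at 0 to 0.2, stays as left, needs 0.1 N m. Axis at case x -35, y +161 mm
- latch_b (a joint): turn of a quarter-turn latch with a flat steel tongue, 14 mm wide, reaching 46 mm from the axis. 0 = open, tongue pointing away from the case lengthways; grows CLOCKWISE from above to the stop at 1.45 = locked, tongue across the bar's end, 2.5 mm above a seated bar (it jams on one not down). Starts at 0 to 0.2, stays as left, needs 0.1 N m. Axis at case x +35, y -161 mm
- latch_a_socket (a point): centre of the square key hole in the top face of latch_a's brass boss, 68 mm above the case's underside; hole 18.4 mm square, 27 deep and open below; boss 25 mm square, stands 16 mm out of its housing. Frame turns with the latch: z up, x and y parallel to the hole's sides, +y along the tongue. Pressing the key lightly on the boss does not turn it
- latch_b_socket (a point): the same for latch_b
- notebook_1: dark blue clothbound pocket notebook with cream page edges and a black band, 80 (x) x 50 (y) x 18 (z) mm, 75 g, lying flat; origin at the centre of its underside. Two or three notebooks are there; an absent one reads None
- notebook_2: dark blue clothbound pocket notebook with cream page edges and a black band, 80 (x) x 50 (y) x 18 (z) mm, 75 g, lying flat; origin at the centre of its underside. Two or three notebooks are there; an absent one reads None
- notebook_3: dark blue clothbound pocket notebook with cream page edges and a black band, 80 (x) x 50 (y) x 18 (z) mm, 75 g, lying flat; origin at the centre of its underside. Two or three notebooks are there; an absent one reads None
- cardbox_1: wine-red box of cards with a white label, 80 (x) x 50 (y) x 18 (z) mm, 60 g, lying flat; origin at the centre of its underside. One or two card boxes are there; an absent one reads None
- cardbox_2: wine-red box of cards with a white label, 80 (x) x 50 (y) x 18 (z) mm, 60 g, lying flat; origin at the centre of its underside. One or two card boxes are there; an absent one reads None
- divider: grey divider board 90 (x) x 268 (y) x 5 (z) mm with a light wooden grip rail on top at its centre, 60 (x) x 14 (y) mm, standing 18 mm above the board; 120 g; origin at the centre of its underside. It fits the case with its x, y along the case's (either way round), with room for one card box at either side of the rail
- bar: aluminium hold-down bar 346 (x) x 24 (y) x 8 (z) mm with two lugs 6 mm high under it, 131 mm either side of its middle, and a dark wooden grip block on top at its centre, 80 (x) x 22 (y) x 24 mm; 38 mm high in all, 200 g; origin centred at the lugs' underside. Seated, its x lies along the case's y, lugs inside the end walls with 5 mm of play, origin 46 mm above the case's underside
- key: steel square key with red T-handle, 72 mm high, 160 g; origin at the centre of its foot, z up. From the foot: round tapered nose, 9 then 15.6 across, to 9 mm up; square shank 16 wide to 26; round collar 34 across to 31; neck 12 across to 56; handle 72 (x) x 14 (y) to 72. Square's sides along x, y. Fully in a latch its collar rests on the boss (foot 26 mm below its top), 9 degrees of play each way
- keystand: light wooden block 60 x 60 x 40 mm fixed to the table, with a square hole 24.5 mm wide and 34 mm deep in the middle of its top; the key stands in it upright with its collar on the block (foot 14 mm above the block's underside), at any turn; origin at the centre of its underside
- mug: white mug, 80 mm across, 92 mm high; origin at the centre of its underside; not to be disturbed
- gluepot: green glue pot with a white lid, 68 mm across, 85 mm high; origin at the centre of its underside; not to be disturbed
- knife: knife with a black handle lying on the table, about 180 mm long; not to be disturbed
There are look-alikes about, which are no part of the job. What is shaped like the notebook_3 but turquoise or yellow is not meant.

How it is judged:
By the outcome, as a careful person would: the job done as asked, in the order asked, and still so for the second after the job is handed in, with the robot touching nothing.
Of notebook_1, notebook_2, notebook_3 only 2 to 3 are there at a start; the rules pass over those that are not, and their reading is None.
Of cardbox_1, cardbox_2 only 1 to 2 are there at a start; the rules pass over those that are not, and their reading is None.
At some moment in a run one of notebook_1, notebook_2, notebook_3, cardbox_1, cardbox_2, bar may be knocked a few centimetres aside while the robot is not near it.
It also fails if it takes over 210 s, if anything falls off the work surface, if the arm or the gripper's body presses on something with over 40 N, if the wrist force passes 120 N, or if a joint passes its speed limit or range.

## Working session

There is one attempt and no reset: what is moved stays moved. The work goes in short steps, Python scripts to look and compute and a tool call to move; the robot and the scene stay as the last step left them, time stands still between calls to the robot, and variables do not carry over. Pictures are saved under pics/ and viewed, at most 14 in all, crops included, and the job is handed in when it is done.

Besides the shell and the picture viewer there is one more tool, called after "Call:" as name([rows], argument=value, ...), one row to a line, values as JSON. servo_tool: Moves the arm, as the interface text tells. Its arguments: {"type":"object","properties":{"series":{"type":"array"}},"required":["series"]}

```bash
mkdir -p pics; cat > h.py <<'E'
import numpy as np, cv2
from plant import robot, vision, nets
from scipy.spatial.transform import Rotation as Rn
def cal(n):
    c=vision.get_calibration(n); K=np.array(c["intrinsics"],float); k1=c["k1"]
    if "R" in c: return K,k1,np.array(c["R"],float),np.array(c["t"],float)
    s=robot.sense(); H=np.array(c["hand_eye"],float)
    Rt=Rn.from_euler('xyz',s["orientation"],degrees=True).as_matrix()
    Rw=Rt@H[:3,:3]; tw=Rt@H[:3,3]+np.array(s["tool_pos"])
    return K,k1,Rw.T,-Rw.T@tw
def rays(K,k1,uv):
    uv=np.atleast_2d(np.asarray(uv,float))
    d=np.array([k1,0,0,0,0.])
    return cv2.undistortPoints(uv.reshape(-1,1,2),K,d).reshape(-1,2)
def pix2world(c,uv,z=None,depth=None):
    K,k1,R,t=c; n=rays(K,k1,uv); r=np.c_[n,np.ones(len(n))]
    C=-R.T@t
    if depth is not None: return (r*np.asarray(depth).reshape(-1,1)-t)@R
    d=r@R; s=(z-C[2])/d[:,2]; return C+d*s[:,None]
def cloud(c,depth):
    v,u=np.mgrid[0:depth.shape[0],0:depth.shape[1]]
    return pix2world(c,np.c_[u.ravel(),v.ravel()],depth=depth.ravel()).reshape(*depth.shape,3)
def cam2w(c,p): return c[2].T@(np.asarray(p)-c[3])
def w2pix(c,X):
    K,k1,R,t=c
    return cv2.projectPoints(np.atleast_2d(np.asarray(X,float)),cv2.Rodrigues(R)[0],t,K,np.array([k1,0,0,0,0.]))[0].reshape(-1,2)
E
python3 - <<'E'
from h import *
print(robot.sense())
for n in("top","side","wrist"):
    c=cal(n); p,d=vision.snapshot(n); cv2.imwrite(f"pics/{n}0.png",p); np.savez(f"{n}0.npz",p=p,d=d)
    print(n,c[0].round(1).tolist(),c[1],(-c[2].T@c[3]).round(1),c[2].round(2).tolist())
    if n=="top":
        for t in["case","latch_a_socket","notebook_1","cardbox_1","divider","bar","key","keystand","mug","gluepot","knife"]:
            for r in nets.look_for(t,n)[:6]:
                w=cam2w(c,r["position"]); print(t,round(r["score"],2),w.round(0),w2pix(c,w)[0].round(0))
E
```

```text
{'clock': 0.0, 'joints': array([64.20048388, 33.92600881,  2.76888819, 92.23839611, -1.90881973,
       54.01309513, -1.93133421]), 'dq': array([-0.05254955,  0.05077917,  0.00189626, -0.09732687,  0.01987303,
        0.07755378, -0.07821586]), 'effort': array([ 6.03169556e-04, -5.48701537e+01,  1.54630959e+00, -1.98122460e+01,
        9.27534333e-03,  8.72780249e-03, -5.68990913e-06]), 'tool_pos': array([ 252.91250972, -678.54760095,  230.12510611]), 'orientation': array([-1.79868874e+02,  7.53637720e-03,  2.04446868e+01]), 'wrist_force': array([ 0.19709853, -0.07855918, -0.46397143]), 'torque': array([-0.01193642, -0.00569819, -0.01243865]), 'grasp_force': 0.0, 'width': 85.23757787753158}
top [[364.6, 0.0, 314.3], [0.0, 364.6, 198.3], [0.0, 0.0, 1.0]] 0.027097451616800404 [ 332.9  -57.5 1102.6] [[-0.0, -1.0, 0.0], [-0.99, 0.0, -0.15], [0.15, -0.0, -0.99]]
case 0.93 [622.  -7.  10.] [297. 159.]
case 0.62 [ 641. -178.   73.] [355. 147.]
latch_a_socket 0.65 [594. 166.  66.] [237. 163.]
latch_a_socket 0.29 [624.  -5.   8.] [297. 159.]
notebook_1 0.85 [ 453. -227.   16.] [371. 213.]
not
[... 217 characters left out ...]
[330. 213.]
divider 0.78 [525. 356.   9.] [178. 191.]
bar 0.93 [ 400. -379.   12.] [422. 231.]
key 0.7 [ 584. -295.   81.] [396. 165.]
keystand 0.72 [ 572. -295.   39.] [394. 172.]
mug 0.97 [739. 315.  52.] [190. 118.]
gluepot 0.46 [625.  -5.   8.] [297. 158.]
knife 0.92 [297. 226.   8.] [218. 267.]
knife 0.32 [ 405. -383.   11.] [423. 229.]
side [[475.9, 0.0, 313.9], [0.0, 475.9, 206.4], [0.0, 0.0, 1.0]] -0.055674408879748616 [  337.7 -1289.5   923.4] [[0.99, -0.14, -0.01], [-0.09, -0.55, -0.83], [0.11, 0.82, -0.56]]
wrist [[335.3, 0.0, 319.7], [0.0, 335.3, 200.3], [0.0, 0.0, 1.0]] -0.06888698294243088 [ 325.8 -651.3  373.6] [[0.35, -0.94, -0.0], [-0.89, -0.33, 0.31], [-0.29, -0.11, -0.95]]
```

View pics/top0.png

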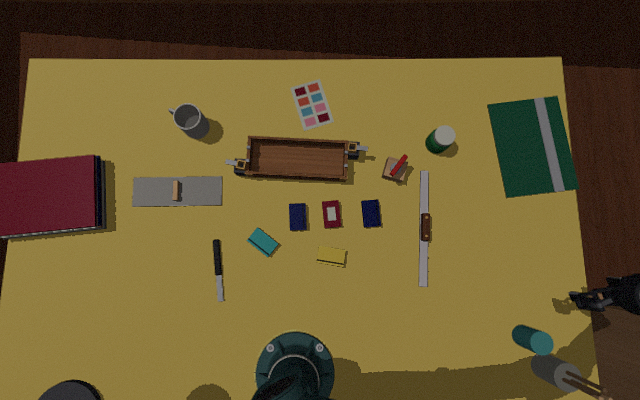

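View pics/side0.png

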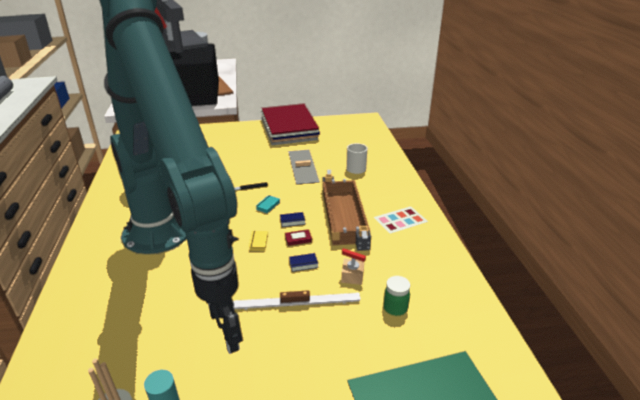

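Call:
servo_tool([
  [[0.033, -0.0264, -0.006, 0, 0.085], [0.033, -0.0264, -0.006, 0, 0.085], [0.033, -0.0264, -0.006, 0, 0.085], [0.033, -0.0264, -0.006, 0, 0.085], [0.033, -0.0264, -0.006, 0, 0.085], [0.033, -0.0264, -0.006, 0, 0.085], [0.033, -0.0264, -0.006, 0, 0.085], [0.033, -0.0264, -0.006, 0, 0.085]],
])

```text
clock: 1.5
tool_pos: [427.6, -387.8, 279.9]
orientation: [180.0, -0.0, 20.4]
wrist_force: [0.6, 0.2, 1.1]
width: 85.1
grasp_force: 0.0
```

Call:
servo_tool([
  [[0.033, -0.0264, -0.006, 0, 0.085], [0.033, -0.0264, -0.006, 0, 0.085], [0.033, -0.0264, -0.006, 0, 0.085], [0.033, -0.0264, -0.006, 0, 0.085], [0.033, -0.0264, -0.006, 0, 0.085], [0.033, -0.0264, -0.006, 0, 0.085], [0.033, -0.0264, -0.006, 0, 0.085], [0.033, -0.0264, -0.006, 0, 0.085]],
])

```text
clock: 2.3
tool_pos: [601.1, -97.6, 327.8]
orientation: [180.0, -0.0, 20.4]
wrist_force: [0.2, -0.6, 0.3]
width: 85.0
grasp_force: 0.0
```

Call:
servo_tool([
  [[0, 0, 0, 0.119, 0.085], [0, 0, 0, 0.119, 0.085], [0, 0, 0, 0.119, 0.085], [0, 0, 0, 0, 0.085], [0, 0, 0, 0, 0.085]],
])

```text
clock: 2.8
tool_pos: [600.4, -99.1, 327.4]
orientation: [180.0, -0.0, 0.1]
wrist_force: [0.0, 0.3, 0.8]
width: 84.7
grasp_force: 0.0
```

```bash
cat > sc.py <<'E'
import sys
from h import *
# print the tilt, save wrist view with cloud
n=sys.argv[1]; s=robot.sense(); c=cal("wrist"); p,d=vision.snapshot("wrist")
cv2.imwrite(f"pics/{n}.png",p); np.savez(f"{n}.npz",p=p,d=d,K=c[0],k1=c[1],R=c[2],t=c[3])
print({k:np.round(s[k],2).tolist() for k in("clock","joints","tool_pos","orientation","wrist_force","width","grasp_force")})
for t in sys.argv[2:]:
    for r in nets.look_for(t,"wrist")[:5]:
        w=cam2w(c,r["position"]); print(t,round(r["score"],2),w.round(1),w2pix(c,w)[0].round(0))
E
python3 sc.py w1 case latch_a_socket notebook_1 cardbox_1 divider bar key keystand
```

```text
{'clock': 2.8, 'joints': [5.96, 19.89, -1.14, 101.9, 0.46, 58.2, -85.23], 'tool_pos': [600.38, -99.11, 327.38], 'orientation': [179.99, -0.01, 0.13], 'wrist_force': [0.04, 0.33, 0.77], 'width': 84.68, 'grasp_force': 0.0}
case 0.87 [609.5  -5.2   3.2] [253. 144.]
case 0.2 [589.  169.4  70.2] [106. 170.]
latch_a_socket 0.95 [592.3 165.9  69.6] [108. 167.]
notebook_1 0.95 [445.   -5.1  18.3] [257. 256.]
notebook_1 0.77 [ 455.1 -222.6   16.8] [402. 250.]
notebook_1 0.77 [ 330.8 -105.4   18. ] [323. 319.]
cardbox_1 0.72 [ 454.2 -105.4   21. ] [324. 251.]
cardbox_1 0.16 [ 451.4 -381.3   14.7] [504. 251.]
divider 0.78 [522.4 312.4   5.5] [ 51. 203.]
divider 0.5 [717.9 274.1  43.8] [26. 66.]
bar 0.65 [ 451.  -380.5   11.4] [502. 250.]
key 0.58 [ 583.8 -292.1   80.7] [480. 176.]
keystand 0.67 [ 592.  -279.3   41.8] [458. 163.]
```

View pics/w1.png

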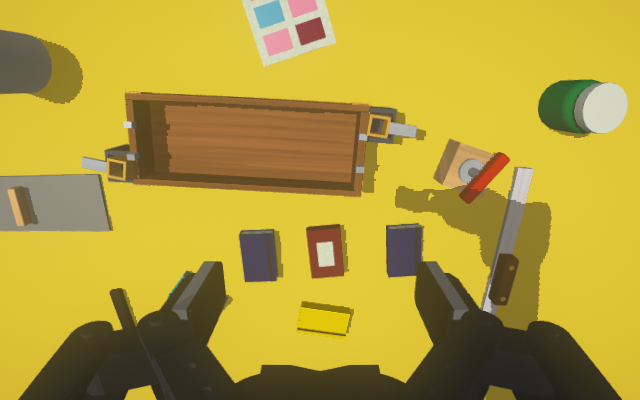

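Wrist view shows: blue notebooks at (258,256) and (404,250), red card box with label at (325,251); look-alikes yellow (324,320) and turquoise (185,290) — not meant. Case around (250,145), latch a at (117,167), latch b at (380,126), key in stand (475,170), bar (505,250), divider at the left edge, mug top-left, glue pot top-right, knife at the lower left.

```bash
cat > m.py <<'E'
from h import *
def load(n):
    f=np.load(n+".npz"); c=(f["K"],float(f["k1"]),f["R"],f["t"]); return f["p"],f["d"],c,cloud(c,f["d"])
def rect(P,name,minn=60,lo=3):
    # rotated rectangle in xy, returns centre,sides,yaw of long side
    r=cv2.minAreaRect(P[:,:2].astype(np.float32)); (cx,cy),(w,h),a=r
    if w<h: w,h,a=h,w,a+90
    a=(a+90)%180-90
    print(name,"c",np.round([cx,cy],1),"sides",round(w,1),round(h,1),"yaw",round(a,1),"z",np.round(np.median(P[:,2]),1),"n",len(P)); return cx,cy,a
def comps(mask,X,name,minn=60):
    n,l=cv2.connectedComponents(mask.astype(np.uint8))
    for i in range(1,n):
        m=l==i
        if m.sum()>minn:
            v,u=np.where(m); rect(X[m],f"{name} px({int(u.mean())},{int(v.mean())})")
E
python3 - <<'E'
from m import *
for nm in("w1",):
    p,d,c,X=load(nm); hsv=cv2.cvtColor(p,cv2.COLOR_BGR2HSV); H,S,V=[hsv[...,i].astype(int) for i in range(3)]
    z=X[...,2]; ok=d>0
    print("table z",np.median(z[ok&(H>22)&(H<30)&(S>180)&(V>150)]))
    print("hsv nb",hsv[256,258],hsv[250,404],"cb",hsv[270,325],"key",hsv[175,490],"div",hsv[205,60],"bar",hsv[215,515])
    comps(ok&(z>14)&(z<24)&(H>105)&(H<140)&(S>40),X,"nb")
    comps(ok&(z>14)&(z<24)&((H<8)|(H>170))&(S>80),X,"cb")
    comps(ok&(z>47)&(z<57),X,"rim")
    comps(ok&(z>62)&(z<74),X,"boss/key")
    comps(ok&(z>76)&(z<95)&((H<8)|(H>170))&(S>120),X,"handle?")
    comps(ok&(z>60)&((H<8)|(H>170))&(S>150),X,"red")
    comps(ok&(z>35)&(z<45),X,"z40",200)
    m=ok&(z>4)&(z<40)&(X[...,1]<-330)&(X[...,1]>-420)&(X[...,0]>380)&(X[...,0]<640); comps(m,X,"bar")
    comps(m&(z>25),X,"block")
E
```

```text
table z -0.20418813470634958
hsv nb [140  35  87] [136  44  87] cb [  9 168 138] key [  6 215 199] div [ 24  33 147] bar [ 16  25 130]
nb px(405,249) c [ 450.3 -223.2] sides 78.3 32.5 yaw 5.6 z 17.9 n 736
nb px(419,244) c [ 464.5 -247.7] sides 53.0 3.3 yaw 4.0 z 17.9 n 68
nb px(254,247) c [458.1  -2.4] sides 54.0 20.1 yaw -33.0 z 18.0 n 159
rim px(16,62) c [722.7 286.8] sides 77.0 34.2 yaw -7.5 z 52.0 n 392
rim px(568,104) c [ 671.  -416.9] sides 66.2 35.1 yaw -6.9 z 52.8 n 387
rim px(245,142) c [615.1  -5. ] sides 369.4 118.9 yaw 86.7 z 51.5 n 5061
rim px(116,168) c [586.2 166.3] sides 17.2 8.8 yaw 22.1 z 53.3 n 64
boss/key px(7,63) c [719.4 281.2] sides 69.2 20.8 yaw -11.9 z 67.9 n 431
boss/key px(577,106) c [ 668.  -416.9] sides 58.3 25.1 yaw 2.0 z 65.5 n 291
boss/key px(391,127) c [ 639.4 -184. ] sides 58.4 25.3 yaw 82.7 z 67.6 n 571
boss/key px(105,166) c [592.5 173.5] sides 59.0 26.2 yaw 77.5 z 67.4 n 573
handle? px(490,172) c [ 588.5 -302.4] sides 53.5 13.1 yaw -35.1 z 85.5 n 407
red px(490,172) c [ 588.5 -302.4] sides 53.5 13.1 yaw -35.1 z 85.5 n 407
z40 px(24,62) c [722.6 286.3] sides 77.6 32.4 yaw -7.9 z 40.3 n 348
z40 px(559,104) c [ 668.8 -412.5] sides 65.0 27.1 yaw 0.7 z 39.7 n 252
z40 px(203,163) c [571.7  13.3] sides 297.0 93.3 yaw 67.2 z 40.1 n 737
z40 px(463,165) c [ 583.4 -294.9] sides 59.9 52.4 yaw -17.2 z 40.0 n 1183
z40 px(506,281) c [ 408.7 -381.8] sides 81.4 22.1 yaw -4.3 z 37.8 n 629
bar px(508,236) c [ 480.2 -386. ] sides 201.8 26.4 yaw -3.4 z 14.3 n 2669
block px(505,277) c [ 414.6 -381.5] sides 70.1 22.8 yaw -3.0 z 37.3 n 768
```

```bash
cat >> m.py <<'E'
from scipy.optimize import minimize
def top(X,ok,x,y,z,name,r=60,dz=2):
    m=ok&(abs(X[...,2]-z)<dz)&(np.hypot(X[...,0]-x,X[...,1]-y)<r)
    n,l,st,_=cv2.connectedComponentsWithStats(m.astype(np.uint8))
    return rect(X[l==1+np.argmax(st[1:,4])],name)
def casefit(X,ok,x=615,y=-5,a=-3.5):
    m=ok&(abs(X[...,2]-52)<1.5)&(abs(X[...,0]-x)<90)&(abs(X[...,1]-y)<175); P=X[m][:,:2]
    def f(q):
        R=np.deg2rad(q[2]); d=P-q[:2]; u=d@[np.cos(R),np.sin(R)]; v=d@[-np.sin(R),np.cos(R)]
        so=np.maximum(abs(u)-58,abs(v)-150); si=np.maximum(abs(u)-50,abs(v)-140)
        e=np.maximum(np.maximum(so,-si),0); return np.minimum(e,6).sum()
    b=min((minimize(f,[x+i,y+j,a],method="Nelder-Mead",options=dict(initial_simplex=[[x+i,y+j,a],[x+i+5,y+j,a],[x+i,y+j+5,a],[x+i,y+j,a+2]])) for i in(-6,0,6) for j in(-6,0,6)),key=lambda r:r.fun)
    print("case",b.x.round(2),"res",round(b.fun/len(P),3),len(P)); return b.x
E
python3 - <<'E'
from m import *
p,d,c,X=load("w1"); ok=d>0
q=casefit(X,ok)
top(X,ok,445,-5,18,"nbA"); top(X,ok,453,-223,18,"nbB"); top(X,ok,454,-105,18,"cb")
for (x,y,s) in((592,166,"a"),(641,-170,"b")):
    top(X,ok,x,y,68,"boss"+s,r=20,dz=0.8); top(X,ok,x,y,65,"tongue"+s,r=80,dz=1.8)
R=np.deg2rad(q[2]);
for u,v in((-35,161),(35,-161)): print(q[0]+u*np.cos(R)-v*np.sin(R),q[1]+u*np.sin(R)+v*np.cos(R))
m=ok&(X[...,1]>100)&(X[...,0]<620)&(abs(X[...,2]-5)<1.2); comps(m,X,"div",300)
z=X[...,2]; P=X[ok&(np.hypot(X[...,0]-640,X[...,1]+170)<40)&(z>55)]; print(np.histogram(P[:,2],np.arange(55,72)))
E
```

```text
case [615.19  -5.35  -3.23] res 0.427 3940
nbA c [441.2  -5.7] sides 79.7 49.1 yaw 2.4 z 17.9 n 1500
nbB c [ 450.9 -226.1] sides 80.0 49.5 yaw 4.3 z 17.9 n 1489
cb c [ 448.7 -107. ] sides 81.2 49.9 yaw 5.7 z 18.0 n 1601
bossa c [589.9 173.6] sides 25.5 23.7 yaw 4.2 z 67.8 n 147
tonguea c [589.8 163.4] sides 27.1 14.8 yaw 14.1 z 65.6 n 44
bossb c [ 639.2 -183.2] sides 24.3 13.0 yaw -10.0 z 67.8 n 110
tongueb c [ 648.7 -179. ] sides 8.1 3.0 yaw -0.9 z 66.2 n 12
589.3148027563818 157.3651546739512
641.0725882013064 -168.06553171846193
div px(56,203) c [521.8 321.3] sides 192.8 90.9 yaw -89.8 z 4.8 n 4234
(array([ 10,   4,  11,  25,  24,  20,   8,   9,  10,   7,  15, 107, 222,
       152,  19,   1]), array([55, 56, 57, 58, 59, 60, 61, 62, 63, 64, 65, 66, 67, 68, 69, 70, 71]))
```

Call:
servo_tool([
  [[-0.0199, -0.0117, 0.0284, 0, 0.085], [-0.0199, -0.0117, 0.0284, 0, 0.085], [-0.0199, -0.0117, 0.0284, 0, 0.085], [-0.0199, -0.0117, 0.0284, 0, 0.085], [-0.0199, -0.0117, 0.0284, 0, 0.085], [-0.0199, -0.0117, 0.0284, 0, 0.085], [-0.0199, -0.0117, 0.0284, 0, 0.085], [-0.0199, -0.0117, 0.0284, -0.04, 0.085]],
])

```text
clock: 4.05
tool_pos: [441.2, -5.1, 99.6]
orientation: [-180.0, -0.1, 2.3]
wrist_force: [-0.4, -0.2, -0.7]
width: 85.0
grasp_force: 0.0
```

Call:
servo_tool([
  [[0, 0, 0.025, 0, 0.085], [0, 0, 0.025, 0, 0.085], [0, 0, 0.025, 0, 0.085], [0, 0, 0.015, 0, 0.085], [0, 0, 0.01, 0, 0.085], [0, 0, 0, 0, 0.085]],
])

```text
clock: 4.65
tool_pos: [441.2, -5.4, -0.8]
orientation: [-180.0, 0.1, 2.3]
wrist_force: [-0.0, 0.0, 0.3]
width: 84.9
grasp_force: 0.0
```

Call:
servo_tool([
  [[0, 0, 0, 0, 0], [0, 0, 0, 0, 0], [0, 0, 0, 0, 0], [0, 0, 0, 0, 0], [0, 0, 0, 0, 0], [0, 0, 0, 0, 0]],
])

```text
clock: 5.25
tool_pos: [441.8, -5.5, 1.2]
orientation: [-180.0, -0.1, 2.3]
wrist_force: [0.1, -0.4, 3.9]
width: 48.5
grasp_force: 61.9
```

Call:
servo_tool([
  [[0, 0, -0.03, 0, 0], [0, 0, -0.03, 0, 0], [0, 0, -0.03, 0, 0], [0, 0, -0.03, 0, 0], [0, 0, 0, 0, 0]],
])

```text
clock: 5.75
tool_pos: [443.5, -5.5, 123.8]
orientation: [-180.0, -0.5, 2.3]
wrist_force: [0.4, -0.0, -0.8]
width: 48.5
grasp_force: 62.7
```

Call:
servo_tool([
  [[0.0299, -0.0122, 0, 0, 0], [0.0299, -0.0122, 0, 0, 0], [0.0299, -0.0122, 0, 0, 0], [0.0299, -0.0122, 0, 0, 0], [0.0299, -0.0122, 0, 0, 0], [0.0299, -0.0122, 0, 0.096, 0], [0, 0, 0, 0, 0]],
])

```text
clock: 6.45
tool_pos: [622.3, 78.1, 120.0]
orientation: [-179.8, -0.3, -3.1]
wrist_force: [0.3, 0.9, -0.9]
width: 48.4
grasp_force: 62.6
```

Call:
servo_tool([
  [[0, 0, 0.02, 0, 0], [0, 0, 0.02, 0, 0], [0, 0, 0.02, 0, 0], [0, 0, 0.02, 0, 0], [0, 0, 0.015, 0, 0], [0, 0, 0.01, 0, 0], [0, 0, 0.006, 0, 0], [0, 0, 0, 0, 0]],
])

```text
clock: 7.25
tool_pos: [617.7, 74.7, 9.6]
orientation: [180.0, -0.0, -3.2]
wrist_force: [0.1, 0.4, -0.6]
width: 48.5
grasp_force: 62.7
```

Call:
servo_tool([
  [[0, 0, 0, 0, 0.066], [0, 0, 0, 0, 0.066], [0, 0, -0.02, 0, 0.066], [0, 0, -0.03, 0, 0.066], [0, 0, -0.03, 0, 0.066], [0, 0, -0.03, 0, 0.066]],
])

```text
clock: 7.85
tool_pos: [617.5, 74.8, 120.3]
orientation: [-180.0, -0.0, -3.2]
wrist_force: [1.1, 0.0, -0.5]
width: 66.0
grasp_force: 0.0
```

Call:
servo_tool([
  [[-0.0187, 0.0387, 0, 0, 0.085], [-0.0187, 0.0387, 0, 0, 0.085], [-0.0187, 0.0387, 0, 0, 0.085], [-0.0187, 0.0387, 0, 0, 0.085], [-0.0187, 0.0387, 0, 0, 0.085], [-0.0187, 0.0387, 0, 0, 0.085], [-0.0187, 0.0387, 0, 0, 0.085], [-0.0187, 0.0387, 0, -0.131, 0.085]],
])

```text
clock: 8.65
tool_pos: [450.2, -227.3, 119.4]
orientation: [179.9, -0.0, 4.5]
wrist_force: [0.2, -0.6, -0.1]
width: 85.1
grasp_force: 0.0
```

```bash
python3 sc.py w2; python3 - <<'E'
from m import *
p,d,c,X=load("w2"); ok=d>0
top(X,ok,451,-226,18,"nbB"); top(X,ok,449,-107,18,"cb"); print(len(X[ok&(abs(X[...,2]-18)<2)]))
E
```

```text
{'clock': 8.65, 'joints': [25.93, 28.28, -5.69, 125.13, 6.06, 26.79, -70.0], 'tool_pos': [450.16, -227.35, 119.44], 'orientation': [179.95, -0.04, 4.49], 'wrist_force': [0.22, -0.62, -0.14], 'width': 85.1, 'grasp_force': 0.0}
nbB c [ 450.3 -226. ] sides 79.9 50.2 yaw 4.4 z 17.8 n 6491
cb c [ 448.9 -107. ] sides 79.9 51.1 yaw 5.1 z 17.8 n 6275
14203
```

Call:
servo_tool([
  [[0, -0.001, 0.03, 0, 0.085], [0, 0, 0.03, 0, 0.085], [0, 0, 0.03, 0, 0.085], [0, 0, 0.017, 0, 0.085], [0, 0, 0.01, 0, 0.085], [0, 0, 0, 0, 0.085], [0, 0, 0, 0, 0], [0, 0, 0, 0, 0]],
])

```text
clock: 9.5
tool_pos: [451.5, -225.2, 3.1]
orientation: [179.9, -0.1, 4.3]
wrist_force: [-0.3, 0.2, -0.6]
width: 58.8
grasp_force: 0.0
```

Call:
servo_tool([
  [[0, 0, 0, 0, 0], [0, 0, 0, 0, 0], [0, 0, 0, 0, 0], [0, 0, -0.03, 0, 0], [0, 0, -0.03, 0, 0], [0, 0, -0.03, 0, 0], [0, 0, -0.03, 0, 0]],
])

```text
clock: 10.2
tool_pos: [450.5, -224.9, 124.0]
orientation: [180.0, -0.0, 4.3]
wrist_force: [1.7, -0.8, -1.9]
width: 48.4
grasp_force: 62.5
```

Call:
servo_tool([
  [[0.0285, -0.0213, 0, 0, 0], [0.0285, -0.0213, 0, 0, 0], [0.0285, -0.0213, 0, 0, 0], [0.0285, -0.0213, 0, 0, 0], [0.0285, -0.0213, 0, 0, 0], [0.0285, -0.0213, 0, 0.135, 0], [0, 0, 0, 0, 0]],
])

```text
clock: 10.9
tool_pos: [616.9, -78.2, 123.3]
orientation: [-179.8, -0.4, -3.1]
wrist_force: [-0.3, -0.2, -0.6]
width: 48.4
grasp_force: 62.5
```

Call:
servo_tool([
  [[0, 0, 0.02, 0, 0], [0, 0, 0.02, 0, 0], [0, 0, 0.02, 0, 0], [0, 0, 0.02, 0, 0], [0, 0, 0.015, 0, 0], [0, 0, 0.01, 0, 0], [0, 0, 0.005, 0, 0], [0, 0, 0, 0, 0]],
])

```text
clock: 11.7
tool_pos: [611.9, -84.9, 12.2]
orientation: [180.0, -0.0, -3.5]
wrist_force: [-0.0, -0.2, -0.4]
width: 48.2
grasp_force: 62.5
```

Call:
servo_tool([
  [[0, 0, 0, 0, 0.066], [0, 0, 0, 0, 0.066], [0, 0, -0.02, 0, 0.066], [0, 0, -0.03, 0, 0.066], [0, 0, -0.03, 0, 0.066], [0, 0, -0.04, 0, 0.066], [-0.0117, -0.0409, -0.02, 0, 0.085], [-0.0117, -0.0409, -0.02, 0, 0.085]],
])

```text
clock: 12.5
tool_pos: [594.1, -2.6, 174.4]
orientation: [180.0, -0.2, -3.7]
wrist_force: [-0.7, 0.9, 0.2]
width: 84.6
grasp_force: 0.0
```

Call:
servo_tool([
  [[-0.0117, -0.0409, -0.02, 0, 0.085], [-0.0117, -0.0409, -0.01, 0, 0.085], [-0.0117, -0.0409, 0, 0, 0.085], [-0.0117, -0.0409, 0, 0, 0.085], [-0.0117, -0.0409, 0, 0, 0.085], [-0.0117, -0.0409, 0, 0, 0.085], [-0.0117, -0.0409, 0, 0, 0.085], [-0.0117, -0.0409, 0, -0.061, 0.085]],
])

```text
clock: 13.3
tool_pos: [519.0, 332.3, 202.7]
orientation: [-180.0, -0.1, 0.1]
wrist_force: [0.2, 0.3, 1.0]
width: 85.1
grasp_force: 0.0
```

Call:
servo_tool([
  [[0, 0, 0, 0, 0.085], [0, 0, 0, 0, 0.085]],
])

```text
clock: 13.5
tool_pos: [518.8, 332.2, 202.4]
orientation: [-180.0, -0.0, 0.2]
wrist_force: [0.5, -0.7, 0.7]
width: 84.7
grasp_force: 0.0
```

```bash
python3 sc.py w3 divider; python3 - <<'E'
from m import *
p,d,c,X=load("w3"); ok=d>0
top(X,ok,522,356,23,"rail",r=60,dz=2.5); top(X,ok,522,356,5,"board",r=170,dz=2)
hsv=cv2.cvtColor(p,cv2.COLOR_BGR2HSV)
comps(ok&(abs(X[...,2]-18)<2)&(X[...,1]<200),X,"nbs")
E
```

```text
{'clock': 13.5, 'joints': [-33.55, 27.96, -4.56, 108.01, 3.05, 44.11, -129.54], 'tool_pos': [518.79, 332.16, 202.43], 'orientation': [-179.97, -0.02, 0.23], 'wrist_force': [0.49, -0.67, 0.67], 'width': 84.71, 'grasp_force': 0.0}
divider 0.77 [526.4 358.9   6.5] [294. 164.]
rail c [522.  361.2] sides 58.8 14.0 yaw 0.8 z 22.7 n 825
board c [521.6 361.1] sides 269.1 90.8 yaw -89.2 z 4.7 n 20630
nbs px(523,49) c [639.6 144.2] sides 51.6 2.4 yaw -1.9 z 18.1 n 137
nbs px(563,73) c [619.1 100.4] sides 79.1 3.2 yaw -3.5 z 17.9 n 238
nbs px(517,300) c [366.2  98.5] sides 81.9 50.7 yaw 51.8 z 17.9 n 2278
nbs px(633,326) c [325.  -67.1] sides 53.3 24.7 yaw 20.5 z 17.9 n 324
```

View pics/w3.png

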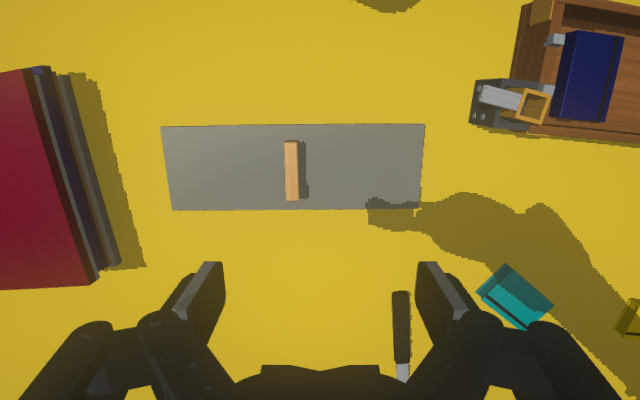

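Call:
servo_tool([
  [[0.003, -0.029, 0.03, -0.01, 0.06], [0, 0, 0.04, 0, 0.06], [0, 0, 0.04, 0, 0.06], [0, 0, 0.04, 0, 0.06], [0, 0, 0.03, 0, 0.06], [0, 0, 0.014, 0, 0.06], [0, 0, 0, 0, 0.06], [0, 0, 0, 0, 0]],
])

```text
clock: 14.4
tool_pos: [523.7, 359.3, 9.1]
orientation: [-180.0, -0.1, 0.5]
wrist_force: [-0.5, -0.1, 0.9]
width: 47.0
grasp_force: 0.0
```

Call:
servo_tool([
  [[0, 0, 0, 0, 0], [0, 0, 0, 0, 0], [0, 0, 0, 0, 0], [0, 0, 0, 0, 0], [0, 0, 0, 0, 0], [0, 0, 0, 0, 0]],
])

```text
clock: 15.0
tool_pos: [523.6, 360.3, 10.0]
orientation: [-179.9, -0.1, 0.6]
wrist_force: [-0.1, -0.5, 6.0]
width: 12.3
grasp_force: 61.4
```

Call:
servo_tool([
  [[0, 0, -0.02, 0, 0], [0, 0, -0.03, 0, 0], [0, 0, -0.04, 0, 0], [0, 0, -0.03, 0, 0], [0, 0, 0, 0, 0], [0.0088, 0.0368, 0, 0, 0], [0.0088, 0.0368, 0, 0, 0], [0.0088, 0.0368, 0, 0, 0]],
])

```text
clock: 15.8
tool_pos: [549.5, 248.3, 127.6]
orientation: [180.0, 0.0, 0.7]
wrist_force: [0.0, -0.4, -1.0]
width: 12.8
grasp_force: 60.4
```

Call:
servo_tool([
  [[0.0088, 0.0368, 0, 0, 0], [0.0088, 0.0368, 0, 0, 0], [0.0088, 0.0368, 0, 0, 0], [0.0088, 0.0368, 0, 0, 0], [0.0088, 0.0368, 0, 0, 0], [0.0088, 0.0368, 0, 0, 0], [0.0088, 0.0368, 0, 0.07, 0], [0, 0, 0, 0, 0]],
])

```text
clock: 16.6
tool_pos: [614.9, -16.3, 127.5]
orientation: [179.7, -0.0, -4.0]
wrist_force: [0.1, -0.8, -1.4]
width: 11.8
grasp_force: 60.4
```

Call:
servo_tool([
  [[0, 0, 0.02, 0, 0], [0, 0, 0.015, 0, 0], [0, 0, 0.01, 0, 0], [0, 0, 0, 0, 0], [0, 0, 0, 0, 0]],
])

```text
clock: 17.1
tool_pos: [614.3, -6.8, 82.8]
orientation: [-180.0, 0.0, -3.3]
wrist_force: [0.7, 0.5, -0.8]
width: 12.2
grasp_force: 60.4
```

```bash
python3 sc.py w4; python3 - <<'E'
from m import *
p,d,c,X=load("w4"); ok=d>0
z=X[...,2]; m=ok&(X[...,0]>540)&(X[...,0]<700)&(abs(X[...,1])<170); print(np.histogram(z[m],np.arange(40,110,5)))
comps(m&(abs(z-81)<6),X,"board",200)
casefit(X,ok)
E
```

```text
{'clock': 17.1, 'joints': [-0.27, 37.19, -4.71, 112.14, 5.53, 30.92, -102.12], 'tool_pos': [614.27, -6.84, 82.77], 'orientation': [-180.0, 0.04, -3.34], 'wrist_force': [0.67, 0.55, -0.79], 'width': 12.18, 'grasp_force': 60.39}
(array([  874,  1180, 10250,   618,   964,  1781,   551, 68631,   110,
         246,  1429,  2805,   446]), array([ 40,  45,  50,  55,  60,  65,  70,  75,  80,  85,  90,  95, 100,
       105]))
board px(320,239) c [612.4  -6.4] sides 269.3 91.1 yaw 86.8 z 77.4 n 68762
case [615.53  -5.83  -3.15] res 0.601 9955
```

View pics/w4.png

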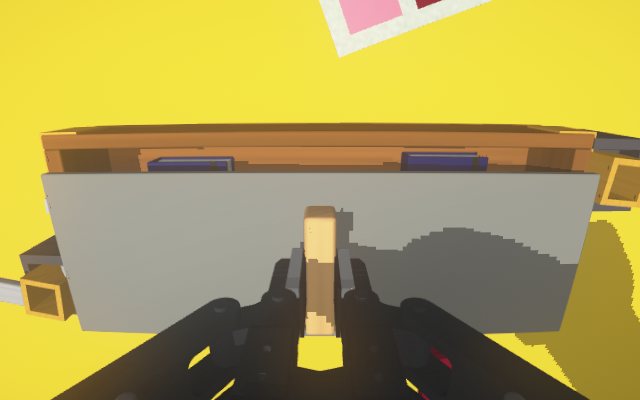

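Board held level, centred 3 mm short of the case in x; notebooks visible below at (190,163) and (445,160). Correct and lower.

Call:
servo_tool([
  [[0.003, -0.001, 0, 0, 0], [0, 0, 0.01, 0, 0], [0, 0, 0.01, 0, 0], [0, 0, 0.01, 0, 0], [0, 0, 0.008, 0, 0], [0, 0, 0.006, 0, 0], [0, 0, 0, 0, 0], [0, 0, 0, 0, 0]],
])

```text
clock: 17.95
tool_pos: [617.5, -6.6, 38.9]
orientation: [180.0, 0.0, -3.4]
wrist_force: [-0.9, 0.5, -0.9]
width: 12.3
grasp_force: 60.4
```

Call:
servo_tool([
  [[0, 0, 0, 0, 0.045], [0, 0, 0, 0, 0.045], [0, 0, 0, 0, 0.045], [0, 0, -0.02, 0, 0.045], [0, 0, -0.03, 0, 0.045], [0, 0, -0.05, 0, 0.085]],
])

```text
clock: 18.55
tool_pos: [615.2, -6.7, 137.8]
orientation: [180.0, 0.4, -3.4]
wrist_force: [1.2, -0.2, -0.8]
width: 58.0
grasp_force: 0.0
```

Call:
servo_tool([
  [[-0.0325, 0.022, 0, 0, 0.085], [-0.0325, 0.022, 0, 0, 0.085], [-0.0325, 0.022, 0, 0, 0.085], [-0.0325, 0.022, 0, 0, 0.085], [-0.0325, 0.022, 0, -0.148, 0.085], [0, 0, 0, 0, 0.085], [0, 0, 0, 0, 0.085]],
])

```text
clock: 19.25
tool_pos: [448.4, -107.6, 139.6]
orientation: [180.0, -0.1, 4.9]
wrist_force: [0.5, -0.1, -0.3]
width: 84.9
grasp_force: 0.0
```

```bash
python3 sc.py w5; python3 - <<'E'
from m import *
p,d,c,X=load("w5"); ok=d>0
top(X,ok,449,-107,18,"cb"); casefit(X,ok)
z=X[...,2]; comps(ok&(abs(z-31)<4)&(X[...,0]>550)&(X[...,0]<680)&(X[...,1]<140)&(X[...,1]>-150),X,"board",200)
comps(ok&(abs(z-49)<2)&(X[...,0]>580)&(X[...,0]<650)&(abs(X[...,1]+6)<12),X,"rail",50)
E
```

```text
{'clock': 19.25, 'joints': [14.5, 24.06, -8.53, 129.5, 7.71, 26.83, -85.25], 'tool_pos': [448.44, -107.56, 139.55], 'orientation': [179.98, -0.05, 4.93], 'wrist_force': [0.55, -0.11, -0.26], 'width': 84.91, 'grasp_force': 0.0}
cb c [ 448.8 -106.8] sides 80.4 50.0 yaw 5.8 z 17.8 n 5645
case [615.04  -5.14  -3.25] res 0.009 5605
board px(269,13) c [570.6  -9.9] sides 258.6 28.0 yaw -87.0 z 30.5 n 7008
```

View pics/w5.png

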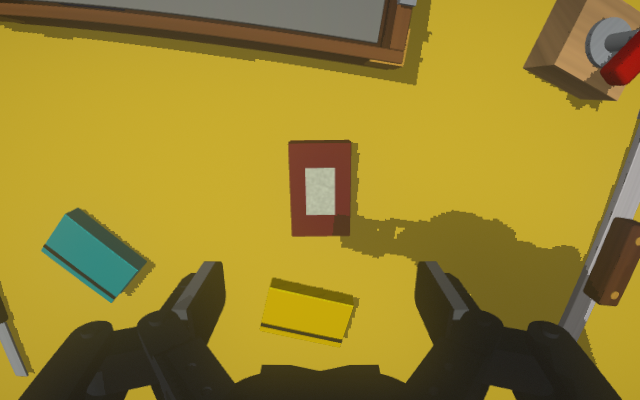

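Call:
servo_tool([
  [[0.0005, -0.001, 0.04, -0.008, 0.085], [0, 0, 0.04, 0, 0.085], [0, 0, 0.03, 0, 0.085], [0, 0, 0.018, 0, 0.085], [0, 0, 0.009, 0, 0.085], [0, 0, 0, 0, 0.085], [0, 0, 0, 0, 0], [0, 0, 0, 0, 0]],
])

```text
clock: 20.1
tool_pos: [450.2, -105.7, 3.0]
orientation: [180.0, -0.1, 5.6]
wrist_force: [0.0, -0.4, 0.7]
width: 58.9
grasp_force: 0.0
```

Call:
servo_tool([
  [[0, 0, 0, 0, 0], [0, 0, 0, 0, 0], [0, 0, 0, 0, 0], [0, 0, -0.03, 0, 0], [0, 0, -0.03, 0, 0], [0, 0, -0.03, 0, 0], [0, 0, -0.03, 0, 0]],
])

```text
clock: 20.8
tool_pos: [449.0, -105.9, 124.0]
orientation: [180.0, -0.1, 5.5]
wrist_force: [0.6, -0.5, -1.2]
width: 48.1
grasp_force: 62.5
```

Call:
servo_tool([
  [[0.0329, -0.0028, 0, 0, 0], [0.0329, -0.0028, 0, 0, 0], [0.0329, -0.0028, 0, 0, 0], [0.0329, -0.0028, 0, 0, 0], [0.0329, -0.0028, 0, 0.075, 0], [0, 0, 0, 0.075, 0], [0, 0, 0, 0, 0]],
])

```text
clock: 21.5
tool_pos: [612.2, -75.5, 122.7]
orientation: [180.0, -0.0, -3.0]
wrist_force: [-0.7, 0.2, -0.8]
width: 48.6
grasp_force: 62.5
```

Call:
servo_tool([
  [[0, 0, 0.02, 0, 0], [0, 0, 0.02, 0, 0], [0, 0, 0.02, 0, 0], [0, 0, 0.015, 0, 0], [0, 0, 0.008, 0, 0], [0, 0, 0.003, 0, 0], [0, 0, 0, 0, 0]],
])

```text
clock: 22.2
tool_pos: [611.5, -76.0, 36.2]
orientation: [180.0, 0.0, -3.0]
wrist_force: [-0.5, -0.2, -0.7]
width: 48.1
grasp_force: 62.5
```

Call:
servo_tool([
  [[0, 0, 0.0015, 0, 0], [0, 0, 0, 0, 0.066], [0, 0, 0, 0, 0.066], [0, 0, -0.02, 0, 0.066], [0, 0, -0.03, 0, 0.066], [0, 0, -0.03, 0, 0.066], [0, 0, -0.03, 0, 0.085], [-0.0207, 0.0351, -0.02, 0, 0.085]],
])

```text
clock: 23.0
tool_pos: [594.3, -103.6, 167.9]
orientation: [-179.8, -0.5, -2.5]
wrist_force: [-0.2, -0.5, 1.0]
width: 85.0
grasp_force: 0.0
```

Call:
servo_tool([
  [[-0.0207, 0.0351, -0.02, 0, 0.085], [-0.0207, 0.0351, 0, 0, 0.085], [-0.0207, 0.0351, 0, 0, 0.085], [-0.0207, 0.0351, 0, 0, 0.085], [-0.0207, 0.0351, 0, 0, 0.085], [-0.0207, 0.0351, 0, 0, 0.085], [-0.0207, 0.0351, 0, 0, 0.085], [-0.0207, 0.0351, 0, 0, 0.085]],
])

```text
clock: 23.8
tool_pos: [407.8, -382.8, 185.2]
orientation: [180.0, -0.0, -3.0]
wrist_force: [0.3, -1.1, -0.3]
width: 84.8
grasp_force: 0.0
```

Call:
servo_tool([
  [[0, 0, 0, 0, 0.085], [0, 0, 0, 0, 0.085]],
])

```text
clock: 24.0
tool_pos: [408.0, -382.5, 184.9]
orientation: [180.0, -0.0, -3.2]
wrist_force: [1.1, 1.4, -0.3]
width: 84.9
grasp_force: 0.0
```

```bash
python3 sc.py w6 bar; python3 - <<'E'
from m import *
p,d,c,X=load("w6"); ok=d>0
top(X,ok,409,-382,37.8,"block",r=70,dz=1.5)
z=X[...,2]; comps(ok&(abs(z-14)<2)&(X[...,1]<-320)&(X[...,1]>-450),X,"plate",50)
comps(ok&(abs(z-40)<1.5)&(X[...,0]>520)&(X[...,1]<-240)&(X[...,1]>-350),X,"stand",50)
comps(ok&(z>70)&(z<92)&(X[...,0]>520)&(X[...,0]<640)&(X[...,1]<-240)&(X[...,1]>-350),X,"handle",50)
E
```

```text
{'clock': 24.0, 'joints': [43.49, 25.61, -6.64, 115.85, 4.6, 38.75, -59.32], 'tool_pos': [407.95, -382.53, 184.92], 'orientation': [179.97, -0.02, -3.22], 'wrist_force': [1.05, 1.39, -0.31], 'width': 84.91, 'grasp_force': 0.0}
bar 0.77 [ 436.8 -382.7   12.9] [319. 147.]
block c [ 408.3 -382. ] sides 78.7 20.7 yaw -3.8 z 37.7 n 1851
plate px(319,66) c [ 502.6 -387.3] sides 118.7 24.3 yaw -3.6 z 13.6 n 3661
plate px(318,274) c [ 300.4 -375.6] sides 130.1 23.8 yaw -3.8 z 13.8 n 2299
stand px(206,7) c [ 554.1 -296.8] sides 52.9 16.2 yaw 85.1 z 39.7 n 900
handle px(161,2) c [ 552. -282.] sides 10.9 4.2 yaw -82.2 z 80.3 n 121
```

View pics/w6.png

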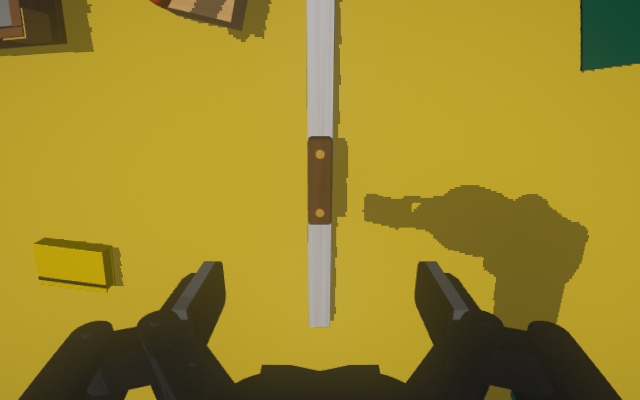

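Call:
servo_tool([
  [[0.0003, 0, 0.04, 0.01, 0.06], [0, 0, 0.04, 0, 0.06], [0, 0, 0.04, 0, 0.06], [0, 0, 0.03, 0, 0.06], [0, 0, 0.012, 0, 0.06], [0, 0, 0.005, 0, 0.06], [0, 0, 0, 0, 0.06], [0, 0, 0, 0, 0]],
])

```text
clock: 24.9
tool_pos: [410.3, -382.0, 18.9]
orientation: [179.9, -0.1, -3.6]
wrist_force: [-0.4, -0.2, 0.0]
width: 46.6
grasp_force: 0.0
```

Call:
servo_tool([
  [[0, 0, 0, 0, 0], [0, 0, 0, 0, 0], [0, 0, 0, 0, 0], [0, 0, 0, 0, 0], [0, 0, -0.02, 0, 0], [0, 0, -0.03, 0, 0], [0, 0, -0.04, 0, 0], [0, 0, -0.035, 0, 0]],
])

```text
clock: 25.7
tool_pos: [408.6, -381.3, 144.2]
orientation: [-180.0, 0.0, -3.6]
wrist_force: [0.4, -0.3, -2.0]
width: 20.7
grasp_force: 59.5
```

Call:
servo_tool([
  [[0, 0, 0, 0, 0], [0, 0, 0, -0.1437, 0], [0, 0, 0, -0.1437, 0], [0, 0, 0, -0.1437, 0], [0, 0, 0, -0.1437, 0], [0, 0, 0, -0.1437, 0], [0, 0, 0, -0.1437, 0], [0, 0, 0, -0.1437, 0]],
])

```text
clock: 26.5
tool_pos: [408.0, -380.9, 141.5]
orientation: [-179.9, -0.0, 54.3]
wrist_force: [-0.6, -0.1, -2.3]
width: 20.5
grasp_force: 59.6
```

Call:
servo_tool([
  [[0, 0, 0, -0.1437, 0], [0, 0, 0, -0.1437, 0], [0, 0, 0, -0.1437, 0], [0, 0, 0, -0.1437, 0], [0, 0, 0, 0, 0], [0, 0, 0, 0, 0]],
])

```text
clock: 27.1
tool_pos: [408.2, -381.2, 141.8]
orientation: [-179.9, -0.1, 86.7]
wrist_force: [-0.1, -0.4, -1.5]
width: 20.6
grasp_force: 59.6
```

Call:
servo_tool([
  [[0.0352, 0.0169, 0, 0, 0], [0.0352, 0.0169, 0, 0, 0], [0.0352, 0.0169, 0, 0, 0], [0.0352, 0.0169, 0, 0, 0], [0.0352, 0.0169, 0, 0, 0], [0.0352, 0.0169, 0, 0, 0], [0.0352, 0.0169, 0, 0, 0], [0.0352, 0.0169, 0, 0, 0]],
])

```text
clock: 27.9
tool_pos: [559.4, -106.0, 142.4]
orientation: [-180.0, 0.0, 86.8]
wrist_force: [0.7, 0.0, -2.0]
width: 20.9
grasp_force: 59.6
```

Call:
servo_tool([
  [[0.0352, 0.0169, 0, 0, 0], [0.0352, 0.0169, 0, 0, 0], [0.0352, 0.0169, 0, 0, 0], [0, 0, 0, 0, 0], [0, 0, 0.02, 0, 0], [0, 0, 0.01, 0, 0], [0, 0, 0, 0, 0], [0, 0, 0, 0, 0]],
])

```text
clock: 28.7
tool_pos: [614.9, -5.3, 112.3]
orientation: [-179.9, 0.0, 86.9]
wrist_force: [1.6, -0.7, -0.9]
width: 20.9
grasp_force: 59.6
```

```bash
python3 sc.py w7; python3 - <<'E'
from m import *
p,d,c,X=load("w7"); ok=d>0; z=X[...,2]
m=ok&(X[...,0]>560)&(X[...,0]<670)&(abs(X[...,1])<200)
print(np.histogram(z[m],np.arange(40,150,5)))
comps(m&(z>98)&(z<112),X,"plate",100)
casefit(X,ok)
comps(m&(abs(z-49)<1.7)&(X[...,1]>-110)&(X[...,1]<-40),X,"boxtop",100)
for (x,y,s) in((590,157,"a"),(641,-168,"b")):
    q=X[ok&(abs(z-68)<1)&(np.hypot(X[...,0]-x,X[...,1]-y)<30)]
    if len(q)>30: rect(q,"boss"+s)
E
```

```text
{'clock': 28.7, 'joints': [16.0, 37.39, -28.4, 110.58, 27.44, 38.85, -32.41], 'tool_pos': [614.9, -5.32, 112.34], 'orientation': [-179.95, 0.02, 86.87], 'wrist_force': [1.58, -0.65, -0.9], 'width': 20.86, 'grasp_force': 59.57}
(array([  952,  1778,  4688,     0,     0,     0,     0,     0,     0,
           0,     0,     0,    62, 10820,   136,   284,   435,  1760,
        7216,   520,   461]), array([ 40,  45,  50,  55,  60,  65,  70,  75,  80,  85,  90,  95, 100,
       105, 110, 115, 120, 125, 130, 135, 140, 145]))
plate px(319,90) c [617.9  69.3] sides 81.5 24.3 yaw 86.8 z 106.7 n 10492
plate px(320,363) c [610.8 -70. ] sides 23.7 10.3 yaw -2.3 z 106.9 n 439
case [615.58  -4.78  -3.11] res 0.005 7345
```

View pics/w7.png

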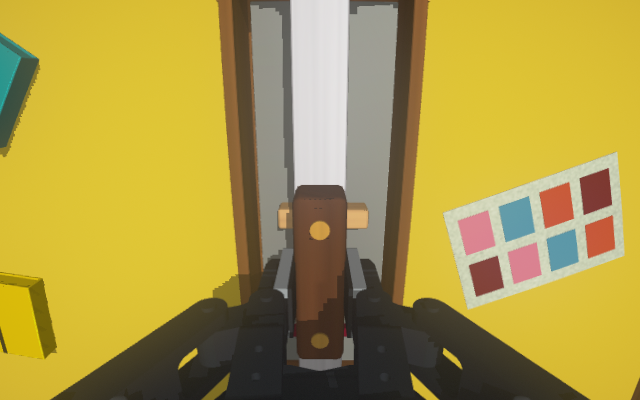

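Call:
servo_tool([
  [[0, 0.0015, 0, 0, 0], [0, 0, 0.01, 0, 0], [0, 0, 0.01, 0, 0], [0, 0, 0.01, 0, 0], [0, 0, 0.008, 0, 0], [0, 0, 0.005, 0, 0], [0, 0, 0, 0, 0], [0, 0, 0, 0, 0]],
])

```text
clock: 29.55
tool_pos: [616.9, -4.7, 69.5]
orientation: [-180.0, -0.0, 87.0]
wrist_force: [0.1, -1.0, -3.0]
width: 20.8
grasp_force: 59.6
```

Call:
servo_tool([
  [[0, 0, 0.002, 0, 0], [0, 0, 0.001, 0, 0], [0, 0, 0.0005, 0, 0], [0, 0, 0, 0, 0]],
])

```text
clock: 29.95
tool_pos: [616.9, -4.9, 66.2]
orientation: [180.0, 0.0, 86.9]
wrist_force: [-0.6, 0.1, -1.9]
width: 21.1
grasp_force: 59.6
```

Call:
servo_tool([
  [[0, 0, 0, 0, 0.05], [0, 0, 0, 0, 0.05], [0, 0, 0, 0, 0.05], [0, 0, -0.02, 0, 0.05], [0, 0, -0.04, 0, 0.05], [0, 0, -0.04, 0, 0.05], [0, 0, -0.03, 0, 0.05]],
])

```text
clock: 30.65
tool_pos: [617.6, -4.4, 198.7]
orientation: [179.9, -0.0, 87.0]
wrist_force: [0.3, -0.4, 0.1]
width: 50.0
grasp_force: 0.0
```

Call:
servo_tool([
  [[-0.0409, -0.0017, -0.005, 0, 0.06], [-0.0409, -0.0017, -0.005, 0, 0.06], [-0.0409, -0.0017, -0.005, 0, 0.06], [-0.0409, -0.0017, -0.005, 0, 0.06], [-0.0409, -0.0017, -0.005, 0, 0.06], [-0.0409, -0.0017, -0.005, 0, 0.06], [-0.0409, -0.0017, -0.005, 0, 0.06], [0, 0, 0, 0, 0.06]],
])

```text
clock: 31.45
tool_pos: [587.8, -299.9, 231.2]
orientation: [180.0, 0.3, 86.3]
wrist_force: [-0.4, -0.0, 0.1]
width: 59.8
grasp_force: 0.0
```

Call:
servo_tool([
  [[0, 0, 0, 0, 0.06], [0, 0, 0, 0, 0.06]],
])

```text
clock: 31.65
tool_pos: [590.0, -288.3, 231.2]
orientation: [180.0, -0.1, 87.1]
wrist_force: [0.1, 0.3, -0.4]
width: 60.0
grasp_force: 0.0
```

```bash
python3 sc.py w8; python3 - <<'E'
from m import *
p,d,c,X=load("w8"); ok=d>0; z=X[...,2]
r=np.hypot(X[...,0]-584,X[...,1]+295)<60
print(np.histogram(z[ok&r],np.arange(30,100,5)))
comps(ok&r&(abs(z-86)<2),X,"handletop",30); comps(ok&r&(abs(z-40)<1),X,"stand",100); comps(ok&r&(abs(z-45)<1),X,"collar",30)
rb=np.hypot(X[...,0]-641,X[...,1]+168)<70
print(np.histogram(z[ok&rb],np.arange(40,76,2)))
comps(ok&rb&(abs(z-68)<0.8),X,"bossb",30); comps(ok&rb&(abs(z-64)<2.9),X,"tongueb",30)
comps(ok&rb&(abs(z-60)<1.5),X,"barend",30)
E
```

```text
{'clock': 31.65, 'joints': [44.38, 32.18, -32.82, 100.43, 20.93, 53.6, 0.01], 'tool_pos': [589.95, -288.3, 231.16], 'orientation': [179.99, -0.07, 87.06], 'wrist_force': [0.09, 0.34, -0.37], 'width': 60.04, 'grasp_force': 0.0}
(array([  50, 1170,  898,  153,   11,   14,    8,    4,   37,   95,  408,
        799,    0]), array([30, 35, 40, 45, 50, 55, 60, 65, 70, 75, 80, 85, 90, 95]))
handletop px(311,196) c [ 581.8 -298.3] sides 71.2 13.9 yaw -37.6 z 85.5 n 1045
stand px(320,170) c [ 584.7 -290.3] sides 60.2 40.8 yaw -17.7 z 39.8 n 1047
stand px(296,203) c [ 572.3 -318. ] sides 53.0 20.5 yaw -19.1 z 39.8 n 442
collar px(317,179) c [ 587.1 -291.9] sides 33.3 16.5 yaw -37.4 z 44.9 n 307
(array([  51,   55,   55,   52,   83,  961,  395,   63,  108, 1259,  556,
         36,   54,  716,  351,    4,    0]), array([40, 42, 44, 46, 48, 50, 52, 54, 56, 58, 60, 62, 64, 66, 68, 70, 72,
       74]))
bossb px(365,26) c [ 633.9 -156.7] sides 10.0 4.2 yaw 16.5 z 67.9 n 35
bossb px(383,28) c [ 647.2 -161.3] sides 15.2 10.4 yaw -8.6 z 67.8 n 71
bossb px(370,68) c [ 638.8 -187.7] sides 51.9 25.0 yaw 84.5 z 67.9 n 582
tongueb px(384,41) c [ 651.6 -169.5] sides 17.9 3.9 yaw 79.9 z 64.9 n 45
barend px(333,27) c [ 608.1 -155.2] sides 44.6 24.2 yaw 87.1 z 59.7 n 1452
barend px(309,20) c [ 586.9 -148.7] sides 9.8 6.9 yaw 86.8 z 59.4 n 88
barend px(355,20) c [ 626.9 -150.5] sides 10.0 7.7 yaw -88.1 z 59.2 n 80
```

View pics/w8.png

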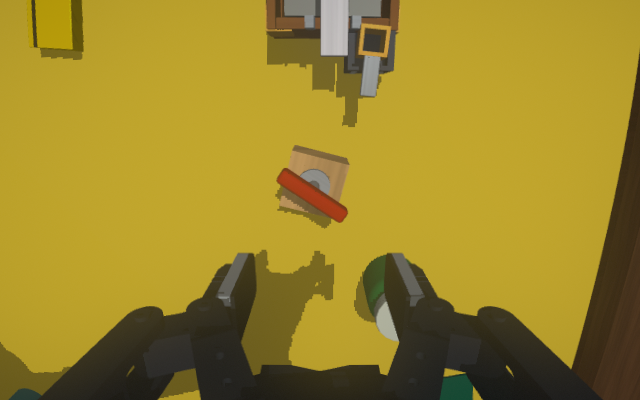

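Call:
servo_tool([
  [[-0.0104, -0.0076, 0, 0, 0.06], [0, 0, 0.01, -0.138, 0.06], [0, 0, 0.01, -0.138, 0.06], [0, 0, 0.01, -0.138, 0.06], [0, 0, 0.01, -0.138, 0.06], [0, 0, 0.01, -0.138, 0.06], [0, 0, 0.01, -0.138, 0.06], [0, 0, 0, -0.138, 0.06]],
])

```text
clock: 32.5
tool_pos: [579.9, -299.8, 169.5]
orientation: [-179.9, -0.2, 142.7]
wrist_force: [-0.4, 0.0, 0.0]
width: 59.6
grasp_force: 0.0
```

Call:
servo_tool([
  [[0, 0, 0, 0, 0.06], [0, 0, 0, 0, 0.06]],
])

```text
clock: 32.7
tool_pos: [581.4, -300.0, 171.1]
orientation: [180.0, -0.0, 142.2]
wrist_force: [-0.2, 0.1, -0.5]
width: 59.5
grasp_force: 0.0
```

```bash
python3 - <<'E'
from m import *
p,d,c,X=load("w8"); ok=d>0; z=X[...,2]
r=np.hypot(X[...,0]-580,X[...,1]+299)<50
rect(X[ok&r&(abs(z-40)<1)],"stand8")
c=np.load("w1.npz"); p,d,c,X=load("w1"); ok=d>0; z=X[...,2]; r=np.hypot(X[...,0]-580,X[...,1]+299)<50
rect(X[ok&r&(abs(z-40)<1)],"stand1"); rect(X[ok&r&(abs(z-86)<2)],"h1")
E
```

```text
stand8 c [ 581.8 -299.6] sides 60.3 60.1 yaw 72.6 z 39.8 n 1490
stand1 c [ 582.3 -298.9] sides 60.3 59.8 yaw 73.4 z 39.9 n 701
h1 c [ 581.8 -298. ] sides 71.4 14.3 yaw -37.0 z 85.6 n 576
```

Call:
servo_tool([
  [[0.0007, 0.0016, 0.03, 0, 0.06], [0, 0, 0.03, 0, 0.06], [0, 0, 0.03, 0, 0.06], [0, 0, 0.014, 0, 0.06], [0, 0, 0.006, 0, 0.06], [0, 0, 0, 0, 0.06], [0, 0, 0, 0, 0], [0, 0, 0, 0, 0]],
])

```text
clock: 33.5
tool_pos: [583.1, -298.6, 62.6]
orientation: [180.0, 0.1, 142.3]
wrist_force: [0.2, -1.0, 0.4]
width: 32.2
grasp_force: 0.0
```

Call:
servo_tool([
  [[0, 0, 0, 0, 0], [0, 0, 0, 0, 0], [0, 0, 0, 0, 0], [0, 0, 0, 0, 0]],
])

```text
clock: 33.9
tool_pos: [582.6, -298.7, 62.2]
orientation: [-180.0, 0.1, 142.3]
wrist_force: [-1.1, -0.4, 6.0]
width: 13.3
grasp_force: 59.6
```

Call:
servo_tool([
  [[0, 0, -0.015, 0, 0], [0, 0, -0.015, 0, 0], [0, 0, -0.02, 0, 0], [0, 0, -0.02, 0, 0], [0, 0, -0.02, 0, 0], [0, 0, 0, 0, 0], [0, 0, 0, 0, 0]],
])

```text
clock: 34.6
tool_pos: [581.9, -298.4, 151.6]
orientation: [-180.0, 0.0, 142.3]
wrist_force: [0.8, -0.0, -1.7]
width: 12.7
grasp_force: 58.7
```

Call:
servo_tool([
  [[0, 0, 0, 0.1453, 0], [0, 0, 0, 0.1453, 0], [0, 0, 0, 0.1453, 0], [0, 0, 0, 0.1453, 0], [0, 0, 0, 0.1453, 0], [0, 0, 0, 0.1453, 0], [0, 0, 0, 0.1453, 0]],
])

```text
clock: 35.3
tool_pos: [580.7, -298.0, 149.5]
orientation: [-179.8, -0.0, 83.7]
wrist_force: [0.9, -0.4, -1.5]
width: 12.6
grasp_force: 58.7
```

Call:
servo_tool([
  [[0.018, 0.0179, 0, 0, 0], [0.018, 0.0179, 0, 0, 0], [0.018, 0.0179, 0, 0, 0], [0, 0, 0, 0, 0], [0, 0, 0, 0, 0]],
])

```text
clock: 35.8
tool_pos: [640.3, -249.1, 149.6]
orientation: [-179.8, -0.0, 84.1]
wrist_force: [-0.3, -0.1, -1.1]
width: 12.7
grasp_force: 58.8
```

```bash
cat > la.py <<'E'
import sys
from m import *
def latch(n,x,y,s,draw=False):
    p,d,c,X=load(n); ok=d>0; z=X[...,2]; hsv=cv2.cvtColor(p,cv2.COLOR_BGR2HSV).astype(int)
    m=ok&(abs(z-67.8)<1.2)&(np.hypot(X[...,0]-x,X[...,1]-y)<55)
    br=m&(hsv[...,1]>110); gr=m&(hsv[...,1]<=110)
    rect(X[br],n+" boss"+s); 
    if gr.sum()>30: rect(X[gr],n+" tongue"+s)
if __name__=="__main__":
    for a in sys.argv[1:]:
        latch(a,589.5,157.4,"a") if a[0]=="a" else latch(a,641.4,-168,"b")
E
python3 sc.py w9; python3 - <<'E'
from la import *
for n,w in(("w1","a"),("w1","b"),("w9","b"),("w3","a")):
    try: latch(n,*((589.5,157.4,"a") if w=="a" else (641.4,-168,"b")))
    except Exception as e: print(n,e)
p,d,c,X=load("w9"); ok=d>0
z=X[...,2]; m=ok&(z>52)&(np.hypot(X[...,0]-641,X[...,1]+168)<60); print(np.histogram(z[m],np.arange(52,74)))
E
```

```text
{'clock': 35.8, 'joints': [35.98, 38.93, -28.32, 99.7, 23.79, 47.6, -9.24], 'tool_pos': [640.33, -249.11, 149.63], 'orientation': [-179.84, -0.03, 84.13], 'wrist_force': [-0.29, -0.08, -1.09], 'width': 12.66, 'grasp_force': 58.76}
w1 bossa c [590.6 164.6] sides 40.7 25.5 yaw 77.1 z 67.7 n 162
w1 tonguea c [594. 182.] sides 40.0 18.7 yaw 67.1 z 67.7 n 236
w1 bossb c [ 641.5 -167.8] sides 25.6 25.3 yaw 82.0 z 67.6 n 186
w1 tongueb c [ 637.7 -196.3] sides 32.5 13.7 yaw 82.3 z 67.8 n 268
w9 bossb c [ 639.9 -175.8] sides 41.6 25.2 yaw 82.1 z 67.7 n 681
w9 tongueb c [ 637.1 -183.6] sides 59.6 17.1 yaw 89.5 z 67.7 n 980
w3 bossa c [590.2 159.8] sides 31.3 25.3 yaw 76.9 z 67.7 n 384
w3 tonguea c [594.4 174. ] sides 61.2 17.1 yaw 85.3 z 67.7 n 631
(array([ 641,  109,   37,   39,   39,   92,  748, 1976, 1083,   97,    7,
          5,    2,   24,  313,  965,  489,   38,    0,    0,    0]), array([52, 53, 54, 55, 56, 57, 58, 59, 60, 61, 62, 63, 64, 65, 66, 67, 68,
       69, 70, 71, 72, 73]))
```

View pics/w9.png

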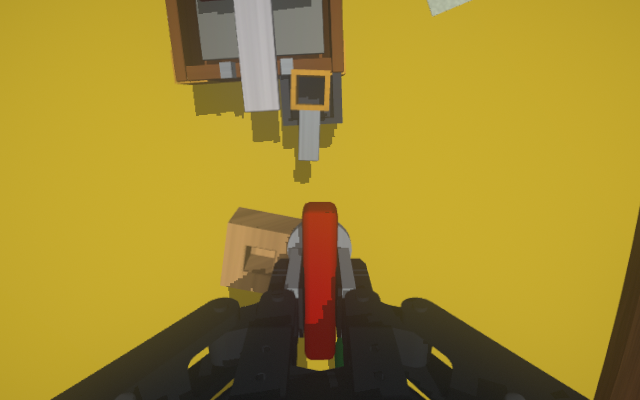

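Call:
servo_tool([
  [[0.02, -0.0018, 0, 0.035, 0], [0.0202, -0.0018, 0, 0, 0], [0.02, -0.0018, 0, 0, 0], [0.02, -0.0018, 0, 0, 0], [0, 0, 0.015, 0, 0], [0, 0, 0.012, 0, 0], [0, 0, 0, 0, 0], [0, 0, 0, 0, 0]],
])

```text
clock: 36.65
tool_pos: [643.1, -172.2, 122.6]
orientation: [-179.9, 0.1, 81.9]
wrist_force: [0.8, -0.3, -2.3]
width: 13.1
grasp_force: 58.8
```

```bash
python3 sc.py w10; python3 - <<'E'
from m import *
for n,zt,x,y in(("w9",173.5,640.3,-249.1),("w10",146.5,641.4,-168)):
    p,d,c,X=load(n); ok=d>0; z=X[...,2]; h=cv2.cvtColor(p,cv2.COLOR_BGR2HSV).astype(int)
    m=ok&(abs(z-zt)<4)&(np.hypot(X[...,0]-x,X[...,1]-y)<50)&((h[...,0]<9)|(h[...,0]>172))&(h[...,1]>150); rect(X[m],n+" handle")
E
```

```text
{'clock': 36.65, 'joints': [28.8, 39.23, -26.59, 103.52, 24.53, 43.19, -18.99], 'tool_pos': [643.13, -172.18, 122.64], 'orientation': [-179.86, 0.07, 81.85], 'wrist_force': [0.82, -0.27, -2.29], 'width': 13.07, 'grasp_force': 58.81}
w9 handle c [ 639.6 -248.4] sides 71.0 13.6 yaw 84.0 z 172.8 n 4606
w10 handle c [ 642.3 -171.6] sides 71.9 13.6 yaw 81.8 z 145.8 n 4758
```

Call:
servo_tool([
  [[0.0035, -0.0013, 0, 0, 0], [0, 0, 0, 0, 0], [0, 0, 0.006, 0, 0], [0, 0, 0.006, 0, 0], [0, 0, 0, 0, 0]],
])

```text
clock: 37.2
tool_pos: [642.6, -166.2, 110.9]
orientation: [-179.9, 0.0, 82.0]
wrist_force: [-0.3, -0.6, -1.0]
width: 12.7
grasp_force: 58.8
```

Call:
servo_tool([
  [[0, 0, 0.004, 0, 0], [0, 0, 0.004, 0, 0], [0, 0, 0.003, 0, 0], [0, 0, 0, 0, 0]],
])

```text
clock: 37.6
tool_pos: [643.0, -166.6, 100.4]
orientation: [-179.9, 0.0, 82.0]
wrist_force: [0.5, -1.4, -1.6]
width: 12.7
grasp_force: 58.8
```

Call:
servo_tool([
  [[0, 0, 0.004, 0, 0], [0, 0, 0.003, 0, 0], [0, 0, 0.0015, 0, 0], [0, 0, 0, 0, 0], [0, 0, 0, 0, 0]],
])

```text
clock: 38.1
tool_pos: [643.1, -166.6, 92.3]
orientation: [-180.0, 0.0, 82.0]
wrist_force: [-1.0, -2.7, -2.5]
width: 12.5
grasp_force: 58.7
```

Call:
servo_tool([
  [[-0.001, 0, 0.001, 0.05, 0], [0, 0, 0, 0.1, 0], [0, 0, 0, 0.14, 0], [0, 0, 0, 0.14, 0], [0, 0, 0, 0.14, 0], [0, 0, 0, 0.14, 0], [0, 0, 0, 0.14, 0], [0, 0, 0, 0.14, 0]],
])

```text
clock: 38.9
tool_pos: [642.8, -168.1, 91.4]
orientation: [180.0, 0.1, 25.0]
wrist_force: [-0.0, -3.2, -3.8]
width: 12.8
grasp_force: 58.7
```

Call:
servo_tool([
  [[0, 0, 0, 0.14, 0], [0, 0, 0, 0.14, 0], [0, 0, 0, 0.1, 0], [0, 0, 0, 0.06, 0], [0, 0, 0, 0, 0]],
])

```text
clock: 39.4
tool_pos: [642.8, -168.2, 91.4]
orientation: [179.9, 0.1, 0.1]
wrist_force: [-1.5, -4.2, -2.5]
width: 13.1
grasp_force: 58.9
```

```bash
python3 -c "
from h import *
s=robot.sense(); print(s['tool_pos'],s['orientation'],s['wrist_force'],s['torque'],s['width'])"
```

```text
[ 642.77365112 -168.2003976    91.40505874] [1.79904594e+02 5.40896170e-02 8.78872917e-02] [-1.46753541 -4.19202415 -2.48244389] [-1.13201138  0.27827748  0.01789464] 13.053493884995172
```

Call:
servo_tool([
  [[0, 0, 0, 0.04, 0], [0, 0, 0, 0.04, 0], [0, 0, 0, 0, 0]],
])

```text
clock: 39.7
tool_pos: [642.8, -168.2, 91.4]
orientation: [179.9, 0.0, -4.6]
wrist_force: [-1.9, -4.8, -2.3]
width: 12.9
grasp_force: 58.9
```

```bash
python3 -c "
from h import *
s=robot.sense(); print(s['tool_pos'],s['orientation'],s['wrist_force'],s['torque'],s['width'])"
```

```text
[ 642.7953555  -168.19523059   91.44696728] [ 1.79933079e+02  4.42669233e-02 -4.60711062e+00] [-1.88059997 -4.81360945 -2.32820004] [-1.22874808  0.41688173  0.04831118] 12.89948013235945
```

Call:
servo_tool([
  [[0, 0, 0, 0.03, 0], [0, 0, 0, 0.03, 0], [0, 0, 0, 0, 0]],
])

```text
clock: 40.0
tool_pos: [642.8, -168.2, 91.4]
orientation: [179.9, 0.0, -8.0]
wrist_force: [-0.7, -5.3, -2.1]
width: 12.9
grasp_force: 58.9
```

```bash
python3 -c "
from h import *
s=robot.sense(); print(s['tool_pos'],s['orientation'],s['wrist_force'],s['torque'],s['width'])"
```

```text
[ 642.7957155  -168.20193747   91.43621469] [ 1.79931557e+02  4.03016525e-02 -8.02783365e+00] [-0.72795919 -5.33117088 -2.12128596] [-1.23916404  0.3315726   0.08934201] 12.909016220948343
```

Call:
servo_tool([
  [[0, 0, 0, 0.03, 0], [0, 0, 0, 0.03, 0], [0, 0, 0, 0, 0], [0, 0, 0, 0, 0]],
])

```text
clock: 40.4
tool_pos: [642.7, -168.2, 91.4]
orientation: [179.9, 0.0, -11.3]
wrist_force: [-2.0, -5.4, -1.7]
width: 13.0
grasp_force: 59.0
```

```bash
cat > st.py <<'E'
from h import *
s=robot.sense(); print(*[np.round(s[k],2) for k in('tool_pos','orientation','wrist_force','torque','width','joints')])
E
python3 st.py; python3 sc.py w11; python3 - <<'E'
from m import *
p,d,c,X=load("w11"); ok=d>0; z=X[...,2]; h=cv2.cvtColor(p,cv2.COLOR_BGR2HSV).astype(int)
m=ok&(abs(z-115)<4)&(np.hypot(X[...,0]-642,X[...,1]+168)<50)&((h[...,0]<9)|(h[...,0]>172))&(h[...,1]>150); rect(X[m],"handle")
E
```

```text
[ 642.74 -168.24   91.42] [ 1.799e+02  4.000e-02 -1.132e+01] [-1.96 -5.44 -1.66] [-1.3   0.42  0.44] 12.96 [ 10.86  39.11  -0.21 105.41   0.39  35.52 -90.94]
{'clock': 40.4, 'joints': [10.86, 39.11, -0.21, 105.41, 0.39, 35.52, -90.94], 'tool_pos': [642.74, -168.24, 91.42], 'orientation': [179.9, 0.04, -11.32], 'wrist_force': [-1.96, -5.44, -1.66], 'width': 12.96, 'grasp_force': 59.01}
handle c [ 641.6 -167.3] sides 71.8 14.1 yaw -10.3 z 114.6 n 4766
```

View pics/w11.png

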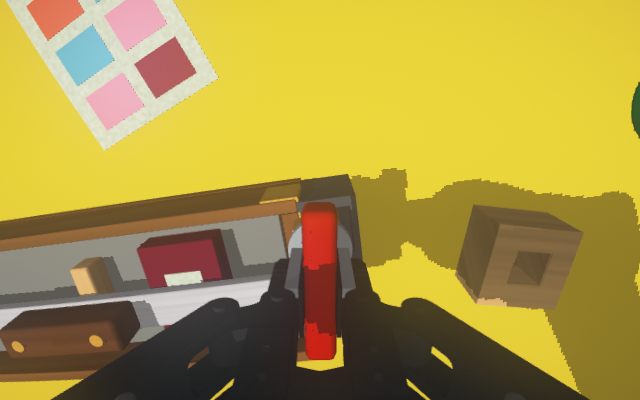

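Call:
servo_tool([
  [[0, 0, 0, 0.03, 0], [0, 0, 0, 0.02, 0], [0, 0, 0, 0, 0]],
])

```text
clock: 40.75
tool_pos: [642.7, -168.2, 91.4]
orientation: [179.9, 0.0, -14.1]
wrist_force: [-1.9, -5.0, -2.2]
width: 12.7
grasp_force: 59.7
```

```bash
python3 st.py
```

```text
[ 642.71 -168.22   91.43] [ 1.7988e+02  4.0000e-02 -1.4080e+01] [-1.89 -5.01 -2.17] [-1.34  0.45  0.8 ] 12.74 [ 10.32  39.12   0.57 105.44  -0.41  35.49 -92.98]
```

Call:
servo_tool([
  [[0, 0, 0, -0.08, 0], [0, 0, 0, -0.1, 0], [0, 0, 0, 0, 0], [0, 0, -0.01, 0, 0], [0, 0, -0.015, 0, 0], [0, 0, -0.02, 0, 0], [0, 0, -0.02, 0, 0], [0, 0, 0, 0, 0]],
])

```text
clock: 41.55
tool_pos: [647.0, -164.5, 160.8]
orientation: [-179.9, -0.5, -3.9]
wrist_force: [0.5, -0.1, -1.0]
width: 12.9
grasp_force: 59.1
```

```bash
python3 sc.py w12; python3 - <<'E'
from m import *
p,d,c,X=load("w12"); ok=d>0; z=X[...,2]; h=cv2.cvtColor(p,cv2.COLOR_BGR2HSV).astype(int)
m=ok&(abs(z-179)<5)&(np.hypot(X[...,0]-642,X[...,1]+168)<50)&((h[...,0]<9)|(h[...,0]>172))&(h[...,1]>150); rect(X[m],"handle")
from la import latch
latch("w12",641.4,-168,"b")
E
```

```text
{'clock': 41.55, 'joints': [12.27, 34.05, -2.65, 103.26, 1.93, 42.28, -85.23], 'tool_pos': [647.02, -164.51, 160.85], 'orientation': [-179.86, -0.48, -3.89], 'wrist_force': [0.46, -0.08, -1.02], 'width': 12.86, 'grasp_force': 59.11}
handle c [ 646.  -163.9] sides 71.5 13.9 yaw -3.7 z 183.5 n 2342
w12 bossb c [ 641.3 -167.6] sides 25.1 24.9 yaw 3.7 z 67.7 n 276
```

Call:
servo_tool([
  [[-0.0148, -0.04, 0, 0, 0], [-0.0148, -0.04, 0, 0, 0], [-0.0148, -0.04, 0, 0, 0], [-0.0148, -0.04, 0, 0, 0], [-0.0148, -0.04, 0, 0, 0], [-0.0148, -0.04, 0, 0, 0], [0, 0, 0, -0.141, 0], [0, 0, 0, -0.141, 0]],
])

```text
clock: 42.4
tool_pos: [569.5, 82.9, 155.9]
orientation: [-179.9, 0.1, 12.9]
wrist_force: [0.3, -1.2, -1.4]
width: 12.7
grasp_force: 59.2
```

Call:
servo_tool([
  [[0, 0, 0, -0.141, 0], [0, 0, 0, -0.141, 0], [0, 0, 0, -0.141, 0], [0, 0, 0, -0.141, 0], [0, 0, 0, -0.141, 0], [0, 0, 0, -0.141, 0], [0, 0, 0, -0.141, 0], [0, 0, 0, -0.141, 0]],
])

```text
clock: 43.2
tool_pos: [570.2, 79.6, 155.9]
orientation: [-179.9, -0.0, 77.2]
wrist_force: [0.7, -0.1, -2.5]
width: 13.0
grasp_force: 59.2
```

Call:
servo_tool([
  [[0, 0, 0, 0, 0], [0, 0, 0, 0, 0], [0, 0, 0, 0, 0]],
])

```text
clock: 43.5
tool_pos: [570.9, 78.8, 156.4]
orientation: [-180.0, -0.0, 76.7]
wrist_force: [-0.8, -0.8, -2.4]
width: 12.4
grasp_force: 59.2
```

```bash
python3 sc.py w13; python3 - <<'E'
from m import *
p,d,c,X=load("w13"); ok=d>0; z=X[...,2]; h=cv2.cvtColor(p,cv2.COLOR_BGR2HSV).astype(int)
s=robot.sense()["tool_pos"]
m=ok&(abs(z-s[2]-23.5)<5)&(np.hypot(X[...,0]-s[0],X[...,1]-s[1])<50)&((h[...,0]<9)|(h[...,0]>172))&(h[...,1]>150); rect(X[m],"handle")
a=ok&(abs(z-67.8)<1.2)&(np.hypot(X[...,0]-589.4,X[...,1]-157.4)<60)
for t in(60,90,110,130,150): 
    rect(X[a&(h[...,1]>t)],"boss%d"%t)
comps(ok&(abs(z-60)<1.5)&(np.hypot(X[...,0]-620,X[...,1]-150)<50),X,"barend",60)
E
```

```text
{'clock': 43.5, 'joints': [5.48, 30.69, -24.54, 114.25, 19.61, 39.08, -44.67], 'tool_pos': [570.93, 78.75, 156.35], 'orientation': [-179.96, -0.01, 76.75], 'wrist_force': [-0.75, -0.84, -2.41], 'width': 12.38, 'grasp_force': 59.17}
handle c [570.1  79.5] sides 71.6 13.7 yaw 77.1 z 179.5 n 4804
boss60 c [592.9 174.2] sides 58.3 25.0 yaw 77.7 z 67.7 n 685
boss90 c [592.9 174.2] sides 58.3 25.0 yaw 77.7 z 67.7 n 665
boss110 c [592.9 174.2] sides 58.3 25.0 yaw 77.7 z 67.7 n 657
boss130 c [592.9 174. ] sides 57.9 25.0 yaw 77.7 z 67.7 n 638
boss150 c [591.4 166.8] sides 43.1 24.9 yaw 78.0 z 67.7 n 588
barend px(375,110) c [623.1 133.9] sides 67.9 24.3 yaw 87.1 z 59.6 n 3169
barend px(402,99) c [643.3 138.7] sides 10.1 8.4 yaw 86.9 z 59.3 n 140
barend px(347,109) c [603.5 141.1] sides 10.1 7.7 yaw 79.6 z 59.3 n 111
```

View pics/w13.png

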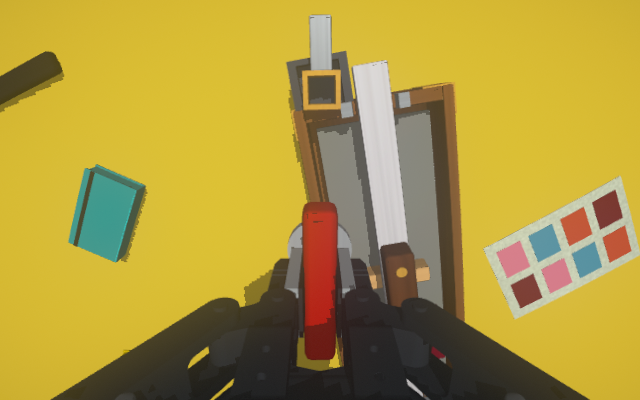

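Call:
servo_tool([
  [[0.0201, 0.0002, 0, 0, 0], [0.0201, 0.0002, 0, 0, 0], [0.0201, 0.0002, 0, 0, 0], [0.0201, 0.0002, 0, 0, 0], [0, 0, 0.02, 0, 0], [0, 0, 0.013, 0, 0], [0, 0, 0, 0, 0], [0, 0, 0, 0, 0]],
])

```text
clock: 44.35
tool_pos: [589.9, 155.6, 123.1]
orientation: [-179.9, 0.1, 76.8]
wrist_force: [0.3, -0.0, -0.7]
width: 12.8
grasp_force: 59.1
```

Call:
servo_tool([
  [[0, 0, 0, 0, 0], [0, 0, 0, 0, 0]],
])

```text
clock: 44.55
tool_pos: [590.8, 156.3, 124.3]
orientation: [179.9, -0.0, 76.8]
wrist_force: [0.0, -0.9, -1.7]
width: 13.1
grasp_force: 59.1
```

```bash
python3 sc.py w14; python3 - <<'E'
from m import *
p,d,c,X=load("w14"); ok=d>0; z=X[...,2]; h=cv2.cvtColor(p,cv2.COLOR_BGR2HSV).astype(int)
s=robot.sense()["tool_pos"]
m=ok&(abs(z-s[2]-23.5)<5)&(np.hypot(X[...,0]-s[0],X[...,1]-s[1])<50)&((h[...,0]<9)|(h[...,0]>172))&(h[...,1]>150); rect(X[m],"handle")
E
```

```text
{'clock': 44.55, 'joints': [-3.0, 35.14, -22.85, 111.0, 21.36, 37.92, -52.33], 'tool_pos': [590.83, 156.26, 124.3], 'orientation': [179.93, -0.03, 76.81], 'wrist_force': [0.04, -0.93, -1.73], 'width': 13.14, 'grasp_force': 59.14}
handle c [590.  156.7] sides 72.4 13.9 yaw 77.0 z 147.5 n 4793
```

Call:
servo_tool([
  [[0.0008, -0.0009, 0, 0, 0], [0, 0, 0.006, 0, 0], [0, 0, 0.006, 0, 0], [0, 0, 0.004, 0, 0], [0, 0, 0.004, 0, 0], [0, 0, 0.003, 0, 0], [0, 0, 0, 0, 0]],
])

```text
clock: 45.3
tool_pos: [589.7, 157.3, 100.0]
orientation: [-180.0, 0.0, 76.9]
wrist_force: [0.5, 0.4, -1.6]
width: 12.4
grasp_force: 59.2
```

Call:
servo_tool([
  [[0, 0, 0.004, 0, 0], [0, 0, 0.003, 0, 0], [0, 0, 0.0015, 0, 0], [0, 0, 0, 0, 0], [0, 0, 0, 0, 0]],
])

```text
clock: 45.8
tool_pos: [589.7, 157.3, 92.1]
orientation: [180.0, 0.0, 76.9]
wrist_force: [1.9, -0.4, -2.0]
width: 12.7
grasp_force: 59.2
```

```bash
python3 st.py
```

```text
[589.66 157.34  92.07] [1.800e+02 1.000e-02 7.685e+01] [ 1.87 -0.38 -2.03] [-0.11 -0.18  0.  ] 12.73 [ -4.27  37.61 -21.32 111.95  23.02  34.58 -53.88]
```

Call:
servo_tool([
  [[0, 0, 0.001, 0.05, 0], [0, 0, 0, 0.1, 0], [0, 0, 0, 0.14, 0], [0, 0, 0, 0.14, 0], [0, 0, 0, 0.14, 0], [0, 0, 0, 0.14, 0], [0, 0, 0, 0.14, 0], [0, 0, 0, 0.14, 0]],
])

```text
clock: 46.6
tool_pos: [590.7, 157.2, 91.4]
orientation: [180.0, -0.1, 19.8]
wrist_force: [2.0, -1.0, -4.3]
width: 13.0
grasp_force: 59.0
```

Call:
servo_tool([
  [[0, 0, 0, 0.14, 0], [0, 0, 0, 0.14, 0], [0, 0, 0, 0.1, 0], [0, 0, 0, 0.06, 0], [0, 0, 0, 0.04, 0], [0, 0, 0, 0.03, 0], [0, 0, 0, 0.03, 0], [0, 0, 0, 0, 0]],
])

```text
clock: 47.4
tool_pos: [590.6, 157.1, 91.4]
orientation: [180.0, -0.1, -10.8]
wrist_force: [3.9, -2.8, -1.8]
width: 12.6
grasp_force: 59.2
```

```bash
python3 st.py
```

```text
[590.57 157.05  91.36] [ 1.800e+02 -1.100e-01 -1.078e+01] [ 3.87 -2.77 -1.81] [-0.76 -0.88  0.38] 12.58 [ -20.92   36.27    2.49  112.71   -2.74   30.98 -117.34]
```

Torque has jumped as on latch b; a little more, then back off and lift.

Call:
servo_tool([
  [[0, 0, 0, 0.03, 0], [0, 0, 0, 0.02, 0], [0, 0, 0, 0, 0]],
])

```text
clock: 47.7
tool_pos: [590.4, 157.1, 91.3]
orientation: [180.0, -0.1, -13.6]
wrist_force: [3.8, -3.0, -0.7]
width: 12.7
grasp_force: 59.8
```

```bash
python3 st.py
```

```text
[590.41 157.11  91.32] [ 1.7999e+02 -1.0000e-01 -1.3630e+01] [ 3.8  -2.98 -0.74] [-0.86 -0.94  0.78] 12.75 [ -21.47   36.3     3.26  112.74   -3.64   30.98 -119.36]
```

Call:
servo_tool([
  [[0, 0, 0, -0.08, 0], [0, 0, 0, -0.1, 0], [0, 0, 0, 0, 0], [0, 0, -0.01, 0, 0], [0, 0, -0.015, 0, 0], [0, 0, -0.02, 0, 0], [0, 0, -0.02, 0, 0], [0, 0, 0, 0, 0]],
])

```text
clock: 48.5
tool_pos: [589.2, 159.4, 158.3]
orientation: [-179.8, -0.0, -3.4]
wrist_force: [-0.1, 0.2, -1.6]
width: 13.1
grasp_force: 59.3
```

Call:
servo_tool([
  [[0, 0, 0, 0, 0], [0, 0, 0, 0, 0]],
])

```text
clock: 48.7
tool_pos: [587.8, 157.7, 154.9]
orientation: [180.0, 0.2, -3.4]
wrist_force: [-0.4, 0.8, -1.8]
width: 13.0
grasp_force: 59.3
```

```bash
python3 sc.py w15; python3 - <<'E'
from m import *
from la import latch
latch("w15",589.4,157.6,"a")
p,d,c,X=load("w15"); ok=d>0; z=X[...,2]; a=ok&(abs(z-67.8)<1.2)&(np.hypot(X[...,0]-589.4,X[...,1]-157.4)<60); rect(X[a],"a all")
E
```

```text
{'clock': 48.7, 'joints': [-19.67, 31.01, 0.57, 110.9, -0.56, 38.3, -112.11], 'tool_pos': [587.76, 157.74, 154.85], 'orientation': [179.97, 0.21, -3.37], 'wrist_force': [-0.37, 0.83, -1.84], 'width': 13.01, 'grasp_force': 59.26}
w15 bossa c [589.9 157.9] sides 25.0 24.5 yaw -86.4 z 67.7 n 296
w15 tonguea c [615.1 159.2] sides 41.1 15.4 yaw 7.2 z 67.7 n 879
a all c [606.6 158.9] sides 57.9 25.0 yaw 3.6 z 67.7 n 1175
```

Call:
servo_tool([
  [[0.002, 0.0415, 0, 0, 0], [0.002, 0.0415, 0, 0, 0], [0.002, 0.0415, 0, 0, 0], [0.002, 0.0415, 0, 0, 0], [0.002, 0.0415, 0, 0, 0], [0.002, 0.0415, 0, 0, 0], [0.002, 0.0415, 0, 0, 0], [0.002, 0.0415, 0, 0, 0]],
])

```text
clock: 49.55
tool_pos: [585.1, -176.1, 154.9]
orientation: [-180.0, 0.1, -3.4]
wrist_force: [0.6, 0.3, -1.5]
width: 12.9
grasp_force: 59.2
```

Call:
servo_tool([
  [[0.002, 0.0415, 0, 0, 0], [0.002, 0.0415, 0, 0, 0], [0.002, 0.0415, 0, 0, 0], [0, 0, 0, 0.12, 0], [0, 0, 0, 0.12, 0], [0, 0, 0, 0, 0], [0, 0, 0, 0, 0], [0, 0, 0, 0, 0]],
])

```text
clock: 50.35
tool_pos: [584.7, -298.7, 155.5]
orientation: [-180.0, 0.1, -17.0]
wrist_force: [-0.2, 0.2, -2.1]
width: 12.7
grasp_force: 59.3
```

```bash
python3 sc.py w16; python3 - <<'E'
from m import *
p,d,c,X=load("w16"); ok=d>0; z=X[...,2]; h=cv2.cvtColor(p,cv2.COLOR_BGR2HSV).astype(int)
s=robot.sense()["tool_pos"]
m=ok&(abs(z-s[2]-23.5)<5)&(np.hypot(X[...,0]-s[0],X[...,1]-s[1])<50)&((h[...,0]<9)|(h[...,0]>172))&(h[...,1]>150); rect(X[m],"handle")
comps(ok&(abs(z-40)<1)&(np.hypot(X[...,0]-582,X[...,1]+299)<50),X,"stand",50)
E
```

```text
{'clock': 50.35, 'joints': [20.86, 33.94, 3.29, 104.74, -2.8, 41.46, -81.26], 'tool_pos': [584.74, -298.72, 155.54], 'orientation': [-179.97, 0.06, -16.96], 'wrist_force': [-0.15, 0.17, -2.1], 'width': 12.69, 'grasp_force': 59.29}
handle c [ 583.8 -297.9] sides 71.2 13.7 yaw -16.5 z 178.8 n 4529
stand px(323,188) c [ 582.1 -299.5] sides 60.6 60.1 yaw -17.4 z 39.8 n 3009
```

Call:
servo_tool([
  [[-0.0013, 0.0019, 0.02, 0, 0], [0, 0, 0.02, 0, 0], [0, 0, 0.015, 0, 0], [0, 0, 0.008, 0, 0], [0, 0, 0, 0, 0], [0, 0, 0, 0, 0]],
])

```text
clock: 51.0
tool_pos: [583.5, -301.1, 93.5]
orientation: [180.0, -0.0, -17.1]
wrist_force: [-0.4, -0.2, -1.4]
width: 13.1
grasp_force: 59.3
```

Call:
servo_tool([
  [[0, 0, 0.006, 0, 0], [0, 0, 0.006, 0, 0], [0, 0, 0.006, 0, 0], [0, 0, 0.005, 0, 0], [0, 0, 0.004, 0, 0], [0, 0, 0.001, 0, 0], [0, 0, 0, 0, 0]],
])

```text
clock: 51.7
tool_pos: [582.9, -300.9, 64.8]
orientation: [-180.0, 0.0, -17.1]
wrist_force: [-0.8, -0.4, -0.8]
width: 12.3
grasp_force: 59.3
```

Call:
servo_tool([
  [[0, 0, 0.0015, 0, 0], [0, 0, 0, 0, 0], [0, 0, 0, 0, 0.05], [0, 0, 0, 0, 0.05], [0, 0, 0, 0, 0.05], [0, 0, -0.02, 0, 0.05], [0, 0, -0.03, 0, 0.05], [0, 0, -0.04, 0, 0.05]],
])

```text
clock: 52.5
tool_pos: [581.8, -300.3, 153.0]
orientation: [-180.0, 0.2, -17.1]
wrist_force: [0.5, -0.2, -0.3]
width: 49.9
grasp_force: 0.0
```

Call:
servo_tool([
  [[0, 0, -0.04, 0, 0.05], [-0.0085, -0.0394, -0.026, 0, 0.05], [-0.0085, -0.0394, -0.026, 0, 0.05], [-0.0085, -0.0394, -0.026, 0, 0.05], [-0.0085, -0.0394, -0.026, 0, 0.05], [-0.0085, -0.0394, -0.026, 0, 0.05], [0, 0, 0, -0.14, 0.05], [0, 0, 0, -0.14, 0.05]],
])

```text
clock: 53.3
tool_pos: [601.2, -97.5, 325.3]
orientation: [-180.0, -0.2, -0.5]
wrist_force: [-0.4, -0.3, -0.4]
width: 50.0
grasp_force: 0.0
```

Call:
servo_tool([
  [[0, 0, 0, 0, 0.05], [0, 0, 0, 0, 0.05], [0, 0, 0, 0, 0.05]],
])

```text
clock: 53.6
tool_pos: [600.1, -100.7, 323.4]
orientation: [180.0, 0.0, -1.2]
wrist_force: [-0.1, -0.6, -0.1]
width: 50.2
grasp_force: 0.0
```

```bash
python3 sc.py w17; python3 - <<'E'
from m import *
p,d,c,X=load("w17"); ok=d>0; z=X[...,2]
r=lambda x,y,R:np.hypot(X[...,0]-x,X[...,1]-y)<R
rect(X[ok&(abs(z-67.8)<1.2)&r(589.4,157.6,60)],"a"); rect(X[ok&(abs(z-67.8)<1.2)&r(641.4,-167.8,60)],"b")
comps(ok&(abs(z-86)<2.5)&r(582,-299,60),X,"keyhandle",50)
cs=ok&(abs(X[...,0]-615)<52)&(abs(X[...,1]+5)<140)
comps(cs&(abs(z-31)<1.5),X,"divider",60); comps(cs&(abs(z-49)<1.5),X,"box/rail",60); comps(cs&(abs(z-84)<1.5),X,"block",60); comps(ok&(abs(z-60)<1.3)&r(615,-5,185),X,"bar",60)
E
```

```text
{'clock': 53.6, 'joints': [5.58, 20.1, -0.42, 102.18, 0.18, 57.75, -86.15], 'tool_pos': [600.11, -100.73, 323.36], 'orientation': [179.99, 0.03, -1.23], 'wrist_force': [-0.07, -0.57, -0.11], 'width': 50.18, 'grasp_force': 0.0}
a c [605.8 158.7] sides 58.3 25.7 yaw 4.7 z 67.7 n 405
b c [ 624.7 -168.1] sides 59.0 24.8 yaw 1.9 z 67.7 n 481
keyhandle px(488,174) c [ 582.3 -299.2] sides 71.8 14.4 yaw -17.8 z 85.5 n 623
divider px(237,122) c [642.4  -7.1] sides 268.5 37.5 yaw 86.6 z 30.7 n 4236
divider px(212,167) c [587.1  41.6] sides 175.8 27.6 yaw 86.7 z 30.7 n 2050
divider px(333,170) c [ 578.1 -118.2] sides 38.7 27.6 yaw 88.4 z 30.8 n 565
box/rail px(299,127) c [637.2 -76.9] sides 49.3 27.3 yaw 86.8 z 48.7 n 831
box/rail px(244,130) c [636.8  -7.9] sides 18.4 13.9 yaw -2.0 z 48.5 n 147
box/rail px(299,169) c [584.3 -74. ] sides 49.3 27.8 yaw 86.8 z 48.8 n 769
box/rail px(244,165) c [592.5  -4.7] sides 11.8 10.8 yaw 87.7 z 48.9 n 75
block px(236,151) c [616.3  -4.7] sides 78.0 21.5 yaw 86.8 z 83.6 n 1070
bar px(158,146) c [620.7  96.6] sides 122.5 24.5 yaw 86.5 z 59.8 n 1447
bar px(322,150) c [610.9 -99.5] sides 128.5 24.3 yaw 86.9 z 59.8 n 1691
```

View pics/w17.png

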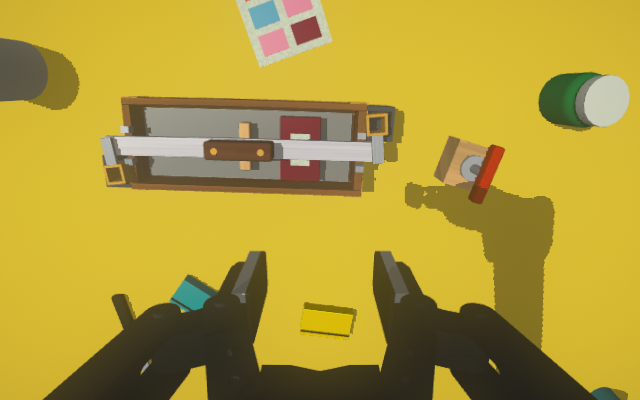

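Everything in place: divider level at 31 mm, box on it at (299,150), bar seated at 60 mm, both tongues across the bar ends, key upright in its stand at (475,170), no blue or red item left on the table.

```bash
python3 -c "
from plant import robot
print(robot.close_job())"
```

```text
the job is handed in; nothing more can be done
None
```

The job is handed in at about 54 s: two notebooks, the divider and the one card box there were are packed, the bar is seated with both latches locked, the key is back upright in its stand, and the mug, glue pot and knife were left alone.

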